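Check and load battery packs into a bay charger

ROBOT

A 7-joint arm with a two-finger parallel gripper is mounted at the origin on the work surface. World frame = base frame: x ahead of the robot, y to its left, z up, the work surface at z = 0. Lengths are in mm, angles in rad, forces in N, time in s.
With the tool pointing down it reaches from about 350 to 900 mm from the base axis. Payload 19.9 kg.
Tool frame: the origin (TCP) lies at the very end of the fingers, on their centre line; the grasp point (between the pads) lies 19 mm behind it; z points along the fingers, x is the direction in which the jaws open and shut, and the axes are right-handed (so a half turn about z gives the same grasp; the last joint's range is limited). The gripper opens to 94 mm and grips with 3 to 60 N. Pads are 16 mm wide; open, the fingers measure 119 mm over their backs; the gripper's body (75 mm by 177 mm) begins 78 mm behind the grasp point.
Start: joints at [1.236, 0.417, -0.01, 1.614, 0.005, 1.111, -0.053], TCP at [180.39, -598.38, 205.425] pointing down, gripper open.
Joint ranges: [-2.81, 2.81], [-0.39, 2.02], [-1.27, 1.25], [0.06, 2.57], [-1.19, 4.33], [0.19, 2], [-2.82, 2.82]. Speed limits (rad/s): [1.89, 1.89, 2.39, 2.39, 3.01, 3.01, 3.01].

INTERFACE

Orientations are given as a unit quaternion [w, x, y, z].
In Python, from station import arm, grab_frame, find_in, trace, place_of gives the robot as it stands. The module is installed in compiled form; this text tells all that it offers.
- The arm moves only by the tool servo_tool, never from a script. Its argument "deltas" is a list of rows, each a list of 7 numbers: the closure, from -1 (fully open) to 1 (shut), then the shift along the tool's x, y, z in cm, then the turn, a rotation vector about the tool's x, y, z in rad. In form: [[hand, x, y, z, ax, ay, az], ...]. A call has 1 to 8 rows; each row is the pose to reach, as a shift and turn from the pose measured when the call began, along the tool's axes at that moment; what a row does not reach only later rows make up. A row lasts 1/10 s, in which the tool goes at most 50 mm and 8.59 degrees, less where a joint would pass 70% of its speed; a pose out of reach is approached as far as the arm can. A call with a gripper value outside its range is refused whole. The fingers move at their own pace and stop on an object; "force" is the grip in N (left out, the last holds). Time passes only in rows, so rows that repeat a pose let the fingers close. It gives the time, the measured TCP pose, the force and the opening at its end, in the units of the state.
- arm.read_state(): the state, without advancing time (a new reading comes with each control period).
- grab_frame(name): name is "side" or "top" or "wrist"; returns a dict with "color" (384x512x3 uint8, red, green, blue), "camera_matrix" (3x3 intrinsics, pixels), "R" (3x3) and "t" (3): a world point X has camera coordinates R X + t. Camera axes: x right, y down, z forward; pixel columns grow to the right and rows downward; lengths in mm; the calibration is good to about 2 mm. The wrist camera is an equidistant fisheye: a pixel r from the principal point sees the ray r / f radians off the axis. A picture is of the moment at which its call begins. There is no depth.
- arm.hand_in(): hands the job in, once; it reports no verdict.
Trained networks look in a picture, given as the dict that the camera call returned (one of the last four; its "shot" number tells which), for a name from the list of things; names that differ only in an ending like _2 or _b are one class to them, and where a whole thing is asked for, a point or a joint stands for the part that bears it (a point fixed in the world has none). Each returns a list of dicts, best first, with "p" (0 to 1); they miss things now and then, are a little off and sometimes report something else, mostly with a low value. They report only what shows in the picture. A call takes as long as a camera call. They do not tell look-alikes from the thing itself.
- find_in(thing, picture): "location" ([column, row] in pixels, amid what is visible of it).
- trace(thing, picture): "pixels" (384x512 bool, what is visible of it) and "location" ([column, row] in pixels, amid what is visible of it).
- place_of(thing, picture): "location" ([column, row] in pixels: a listed point, or the origin of a listed thing).
The state is a dict: "time": time; "joints": joint angles; "joint_velocities": joint speeds; "tau": joint torques, N m; "ee_pos": TCP position; "tool_rot": TCP orientation; "ft_force": force on the tool from outside, world axes, zero at the start; "torque": the same for the moment, N m; "gripper_width": finger opening in mm.
Only numpy, scipy, OpenCV 4.12 (cv2) and the standard library are available. Lean on these libraries where they do the work, as an engineer would, in place of code of your own. Each camera call takes 0.05 s, during which the arm holds its last target.

TASK

Switch the charger off at its lever. Then take the battery packs that are on the bench one by one, from the shortest to the longest: press each one, level and centred, down on the tester's sprung plate until the plate is fully down, hold it there for a good second, and then seat it flat in the charger bay of its own number (shortest size in bay 1, longest size in bay 4; the bay of a missing size stays empty) before you take the next. When all are in, switch the charger back on; leave the other things on the bench where they are.

Things in the scene. Friction and masses are not known exactly. Their poses are not given: they have to be found in the camera images.
- pack1: Battery pack 1, the shortest of four sizes (any of them may be absent): black plastic block 52 long (its x) x 44 wide (its y) x 40 high, with a grey grip and terminal block on top of its middle, 34 (x) x 28 (y) x 30 high, so 70 high in all; about 0.22 kg. All packs have the same width and height and differ in length only. Origin: centre of the underside, z up. Symmetrical: it may be put in either way round. It stands on the bench at the start; it belongs in bay 1.
- pack2: Battery pack 2, the second shortest of four sizes (any of them may be absent): black plastic block 64 long (its x) x 44 wide (its y) x 40 high, with a grey grip and terminal block on top of its middle, 34 (x) x 28 (y) x 30 high, so 70 high in all; about 0.27 kg. All packs have the same width and height and differ in length only. Origin: centre of the underside, z up. Symmetrical: it may be put in either way round. It stands on the bench at the start; it belongs in bay 2.
- pack3: Battery pack 3, the second longest of four sizes (any of them may be absent): black plastic block 76 long (its x) x 44 wide (its y) x 40 high, with a grey grip and terminal block on top of its middle, 34 (x) x 28 (y) x 30 high, so 70 high in all; about 0.32 kg. All packs have the same width and height and differ in length only. Origin: centre of the underside, z up. Symmetrical: it may be put in either way round. It stands on the bench at the start; it belongs in bay 3.
- pack4: Battery pack 4, the longest of four sizes (any of them may be absent): black plastic block 88 long (its x) x 44 wide (its y) x 40 high, with a grey grip and terminal block on top of its middle, 34 (x) x 28 (y) x 30 high, so 70 high in all; about 0.37 kg. All packs have the same width and height and differ in length only. Origin: centre of the underside, z up. Symmetrical: it may be put in either way round. It stands on the bench at the start; it belongs in bay 4.
- charger: Low grey charger tray fixed to the bench, 124 deep (its x, pointing away from the robot) x 320 wide (its y). Origin: centre of the underside. Along its y lie four open-topped bays, numbered 1 to 4 towards +y (one to four white pips on the near rim), centres 60 apart, then at the +y end a black part with the switch. Bay floors are 20 above the bench, the rims of the bays 34, so each bay is 14 deep.
- bay1 (a point): Centre of the floor of bay 1: a rectangular pocket 58 (charger x) x 50 (charger y), 14 deep, its axes those of the charger; takes pack 1 with 3 of play all round, the pack's length along the charger's x.
- bay2 (a point): Centre of the floor of bay 2: a rectangular pocket 70 (charger x) x 50 (charger y), 14 deep, its axes those of the charger; takes pack 2 with 3 of play all round, the pack's length along the charger's x.
- bay3 (a point): Centre of the floor of bay 3: a rectangular pocket 82 (charger x) x 50 (charger y), 14 deep, its axes those of the charger; takes pack 3 with 3 of play all round, the pack's length along the charger's x.
- bay4 (a point): Centre of the floor of bay 4: a rectangular pocket 94 (charger x) x 50 (charger y), 14 deep, its axes those of the charger; takes pack 4 with 3 of play all round, the pack's length along the charger's x.
- switch (a joint): Steel toggle lever on the charger's +y end, turning about the charger's y axis: 0 rad = off, leaning towards the charger's -x (the robot); 1.0 rad = on, leaning towards the charger's +x; upright at 0.5. It stays where it is left and is pushed over lightly at its tip, which moves about 55 mm in all. On at the start.
- switch_tip (a point): Tip of the switch lever (moves with it): centre of its steel ball knob, 26 across; the lever turns about a point 56 above the bench at the charger's y = +125, x = 0, and the tip's centre is 55 from it (about 104 above the bench at either end, 111 when upright). The block under the lever is 70 (x) x 50 (y), its top 59 above the bench.
- plate (a joint): Travel of the tester's sprung plate, m: 0 = up, 0.010 = fully down on its stop. Needs about 6 N to start and 12 N to reach the stop, so a pack's own weight does not move it down fully; springs back when let go.
- plate_top (a point): Centre of the top face of the tester's sprung copper plate (56 x 56), moving with it: 40 above the bench when up, 30 when fully down. The tester is a dark steel block 76 x 76 x 24 high fixed to the bench below the plate.
- socket: Impact socket, bystander: dark steel, 24 across, 36 high, standing among the packs. Origin: underside.
- tape: Tape measure, bystander: black, about 66 x 66 x 34 high. Origin: underside.
- oiler: Small white oil bottle, bystander: 36 across, 70 high, standing. Origin: underside.
There are look-alikes about, which are no part of the job. What is shaped like the pack2 but pink or white is not meant.

How it is judged:
By the outcome, as a careful person would: the job done as asked, in the order asked, and still so for the second after the job is handed in, with the robot touching nothing.
Of pack1, pack2, pack3, pack4 only 3 to 4 are there at a start; the rules pass over those that are not, and their reading is None.
At some moment in a run one of pack1, pack2, pack3, pack4 may be knocked a few centimetres aside while the robot is not near it.
Once in a run the grip may slacken for a moment while it holds something.
It also fails if it takes over 210 s, if anything falls off the work surface, if the arm or the gripper's body presses on something with over 40 N, if the wrist force passes 120 N, or if a joint passes its speed limit or range.

## Working session

There is one attempt and no reset: what is moved stays moved. The work goes in short steps, Python scripts to look and compute and a tool call to move; the robot and the scene stay as the last step left them, time stands still between calls to the robot, and variables do not carry over. Pictures are saved under pics/ and viewed, and the job is handed in when it is done.

Besides the shell and the picture viewer there is one more tool, called after "Call:" as name(argument=value, ...) on one line, values as JSON. servo_tool: Moves the arm, as the interface text tells. Its arguments: {"type":"object","properties":{"deltas":{"type":"array","items":{"type":"array","items":{"type":"number"}}},"force":{"type":"number"}},"required":["deltas"]}

```bash
mkdir -p pics; cat > h.py <<'E'
import numpy as np, cv2
from station import arm, grab_frame, find_in, trace, place_of
def save(f,name,crop=None,scale=1.5):
    im=f["color"][:,:,::-1]
    if crop: c0,r0,c1,r1=crop; im=im[r0:r1,c0:c1]
    im=cv2.resize(np.ascontiguousarray(im),None,fx=scale,fy=scale,interpolation=cv2.INTER_CUBIC)
    cv2.imwrite("pics/"+name,im)
def ray(f,px,fish=False):
    K=np.array(f["camera_matrix"]);R=np.array(f["R"]);t=np.array(f["t"])
    x=(px[0]-K[0,2])/K[0,0];y=(px[1]-K[1,2])/K[1,1]
    if fish:
        r=np.hypot(x,y); d=np.array([np.sin(r)*x/r,np.sin(r)*y/r,np.cos(r)]) if r>1e-9 else np.array([0,0,1.])
    else: d=np.array([x,y,1.])
    return -R.T@t, R.T@d
def at_z(f,px,z,fish=False):
    o,d=ray(f,px,fish); return o+d*(z-o[2])/d[2]
def proj(f,X,fish=False):
    K=np.array(f["camera_matrix"]);c=np.array(f["R"])@np.array(X,float)+np.array(f["t"])
    if fish:
        r=np.hypot(c[0],c[1]);th=np.arctan2(r,c[2]);x,y=c[:2]/r*th
    else: x,y=c[:2]/c[2]
    return np.array([K[0,0]*x+K[0,2],K[1,1]*y+K[1,2]])
E
python3 - <<'E'
from h import *
s=arm.read_state();print({k:np.round(v,3) for k,v in s.items()})
for n in ("top","side","wrist"):
    f=grab_frame(n); save(f,n+"0.png"); print(n,np.round(f["camera_matrix"],1).tolist(),np.round(f["R"],3).tolist(),np.round(f["t"],1))
    for th in ("pack1","pack2","pack3","pack4","charger","switch_tip","plate_top","bay1","bay4","socket","tape","oiler"):
        print(th,[(np.round(d["location"],1).tolist(),round(d["p"],2)) for d in place_of(th,f)][:5])
E
```

```text
{'time': np.float64(0.0), 'joints': array([ 1.236,  0.418, -0.01 ,  1.614,  0.005,  1.111, -0.053]), 'joint_velocities': array([ 0.   ,  0.001, -0.   , -0.001, -0.001, -0.001,  0.   ]), 'tau': array([-1.0000e-03, -8.5124e+01,  6.3900e-01, -4.2598e+01, -4.9000e-02,
        1.9000e-02,  0.0000e+00]), 'ee_pos': array([ 180.305, -598.04 ,  204.842]), 'tool_rot': array([-0.   ,  0.803, -0.596, -0.   ]), 'ft_force': array([ 0.873, -0.373, -0.477]), 'torque': array([-0.065, -0.   , -0.028]), 'gripper_width': np.float64(94.087)}
top [[367.2, 0.0, 253.6], [0.0, 367.2, 195.2], [0.0, 0.0, 1.0]] [[0.002, -1.0, -0.007], [-0.985, -0.001, -0.173], [0.173, 0.007, -0.985]] [-30.4 498.2 858.5]
pack1 [([232.9, 241.1], 0.91), ([281.5, 221.9], 0.84), ([292.5, 152.3], 0.79), ([293.9, 269.9], 0.71), ([321.2, 224.4], 0.6)]
pack2 [([232.9, 241.1], 0.91), ([281.5, 221.9], 0.84), ([292.5, 152.3], 0.79), ([293.9, 269.9], 0.71), ([321.2, 224.4], 0.6)]
pack3 [([232.9, 241.1], 0.91), ([281.5, 221.9], 0.84), ([292.5, 152.3], 0.79), ([293.9, 269.9], 0.71), ([321.2, 224.4], 0.6)]
pack4 [([232.9, 241.1], 0.91), ([281.
[... 1316 characters left out ...]
 0.23)]
plate_top [([265.7, 290.1], 0.62)]
bay1 [([202.9, 249.8], 0.9), ([192.8, 262.1], 0.86), ([211.2, 229.4], 0.83), ([181.6, 282.1], 0.77)]
bay4 [([202.9, 249.8], 0.9), ([192.8, 262.1], 0.86), ([211.2, 229.4], 0.83), ([181.6, 282.1], 0.77)]
socket [([261.6, 198.7], 0.58)]
tape [([258.9, 198.3], 0.69), ([184.6, 282.6], 0.32)]
oiler []
wrist [[297.3, 0.0, 260.7], [0.0, 297.3, 186.5], [0.0, 0.0, 1.0]] [[0.289, -0.957, -0.0], [-0.918, -0.277, 0.284], [-0.272, -0.082, -0.959]] [-624.1  -28.7  392.8]
pack1 [([17.4, 14.6], 0.61)]
pack2 [([17.4, 14.6], 0.61)]
pack3 [([17.4, 14.6], 0.61)]
pack4 [([17.4, 14.6], 0.61)]
charger []
switch_tip []
plate_top []
bay1 []
bay4 []
socket []
tape []
oiler []
```

View pics/top0.png

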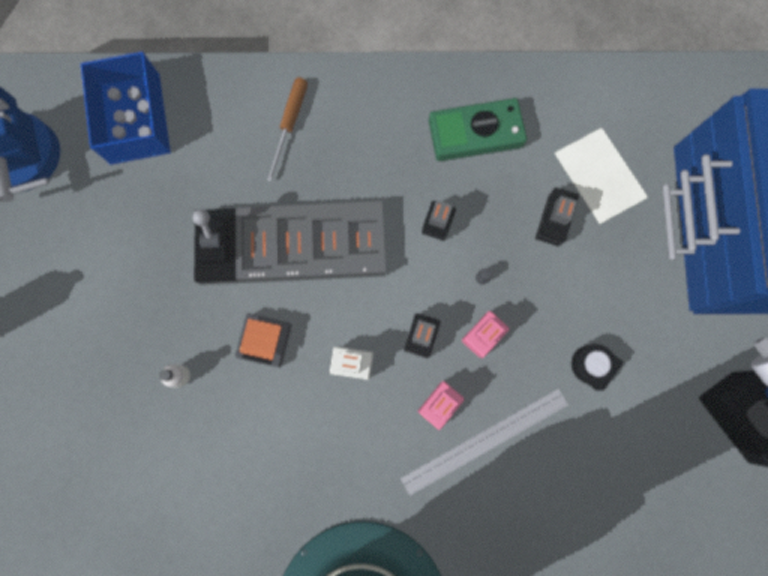

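View pics/side0.png

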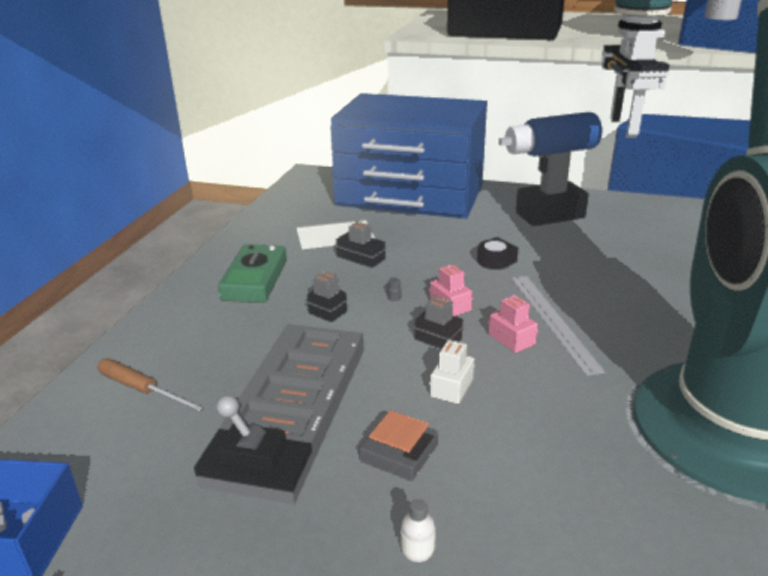

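The top view shows three black packs, at native pixels about (292,146), (282,222) and (372,143). The pink packs at (324,223) and (295,270) and the white one at (234,242) are look-alikes. The lever at (136,146) leans away from the robot, so it is on. Next I fit pack models to the masks in both views.

```bash
cat > fit.py <<'E'
from h import *
from scipy.optimize import minimize
def box(L,W,z0,z1):
    return np.array([[sx*L/2,sy*W/2,z] for sx in(-1,1) for sy in(-1,1) for z in(z0,z1)])
def T(p,x,y,a,z=0):
    c,s=np.cos(a),np.sin(a); return p@np.array([[c,s,0],[-s,c,0],[0,0,1]])+[x,y,z]
S=4
def sil(f,parts,x,y,a,z=0,fish=False):
    m=np.zeros((384*S//2,512*S//2),np.uint8); k=S/2
    for p in parts:
        q=np.array([proj(f,X,fish) for X in T(p,x,y,a,z)])
        q=(q+.5)*k-.5
        cv2.fillConvexPoly(m,np.round(cv2.convexHull(q.astype(np.float32))*16).astype(np.int32),1,shift=4)
    return m
def packparts(L): return [box(L,44,0,40),box(34,28,40,70)]
def masks(f,name):
    return trace(name,f)
def iou(a,b): return (a&b).sum()/max(1,(a|b).sum())
def fitparts(views,partsf,x0,grid=(None,),z=0):
    """views: list of (f,mask)"""
    big=[(f,cv2.resize(m.astype(np.uint8),None,fx=S/2,fy=S/2,interpolation=cv2.INTER_LINEAR)) for f,m in views]
    out=[]
    for g in grid:
        P=partsf(g)
        fun=lambda v:-sum(iou(sil(f,P,v[0],v[1],v[2],z),m) for f,m in big)/len(big)
        best=None
        for a in x0[2]:
            r=minimize(fun,[x0[0],x0[1],a],method="Nelder-Mead",options=dict(initial_simplex=[[x0[0],x0[1],a],[x0[0]+8,x0[1],a],[x0[0],x0[1]+8,a],[x0[0],x0[1],a+.3]],xatol=.1,fatol=1e-4,maxiter=150))
            if best is None or r.fun<best.fun: best=r
        out.append((g,round(-best.fun,4),np.round(best.x,3).tolist()))
    return sorted(out,key=lambda o:-o[1])
E
cat > a.py <<'E'
from fit import *
ft=grab_frame("top"); mt=trace("pack1",ft); mc=trace("charger",ft); mp=trace("plate_top",ft)
fs=grab_frame("side"); ms=trace("pack1",fs); 
print([(np.round(d["location"]).tolist(),round(d["p"],2),int(d["pixels"].sum())) for d in mt])
print([(np.round(d["location"]).tolist(),round(d["p"],2),int(d["pixels"].sum())) for d in ms])
print([(np.round(d["location"]).tolist(),round(d["p"],2),int(d["pixels"].sum())) for d in mc+mp])
v=ft["color"].copy()
for d in mt+mc[:1]+mp[:1]: 
    c,_=cv2.findContours(d["pixels"].astype(np.uint8),0,1); cv2.drawContours(v,c,-1,(255,255,0),1)
save(dict(color=v),"tr.png",(110,100,420,300),2.5)
for px in [(292,146),(282,222),(372,143)]:
    g=at_z(ft,px,30); q=proj(fs,[g[0],g[1],30])
    near=lambda L,p:min(L,key=lambda d:np.hypot(*(np.array(d["location"])-p)))
    a,b=near(mt,px),near(ms,q)
    print(px,g.round(1),q.round(0),a["location"],b["location"],b["pixels"].sum())
    print("both",fitparts([(ft,a["pixels"]),(fs,b["pixels"])],packparts,(g[0],g[1],[-.4,0,.4,1.2,-1.2]),(52,64,76,88)))
    print("top",fitparts([(ft,a["pixels"])],packparts,(g[0],g[1],[-.4,0,.4]),(52,64,76,88)))
E
python3 a.py
```

```text
[([294.0, 146.0], 0.95, 378), ([281.0, 222.0], 0.84, 456), ([322.0, 224.0], 0.72, 487), ([231.0, 243.0], 0.71, 475), ([294.0, 269.0], 0.71, 494), ([372.0, 143.0], 0.66, 743)]
[([292.0, 214.0], 0.84, 778), ([341.0, 216.0], 0.75, 877), ([304.0, 249.0], 0.74, 861), ([242.0, 165.0], 0.69, 655), ([220.0, 204.0], 0.56, 670)]
[([189.0, 163.0], 0.77, 6342), ([283.0, 223.0], 0.52, 472), ([173.0, 226.0], 0.83, 562)]
(292, 146) [ 628.2 -127.3   30. ] [218. 198.] [293.7, 145.5] [219.6, 203.8] 670
both [(52, np.float64(0.8775), [630.222, -127.71, -0.329]), (64, np.float64(0.7736), [631.529, -129.144, -0.426]), (76, np.float64(0.6893), [630.539, -128.237, -0.396]), (88, np.float64(0.6205), [631.376, -129.559, -0.454])]
top [(52, np.float64(0.8425), [628.215, -127.512, -0.397]), (64, np.float64(0.7262), [632.035, -129.734, -0.362]), (76, np.float64(0.6305), [638.473, -131.79, -0.361]), (88, np.float64(0.5579), [639.803, -132.714, -0.37])]
(282, 222) [433.8 -99.6  30. ] [292. 215.] [281.4, 221.9] [291.7, 214.1] 778
both [(52, np.float64(0.8651), [432.559, -97.077, -0.369]), (64, np.float64(0.8642), 
[... 185 characters left out ...]
0.321]), (52, np.float64(0.8616), [430.481, -96.026, -0.323]), (76, np.float64(0.7494), [436.055, -98.142, -0.328]), (88, np.float64(0.6528), [438.06, -99.104, -0.337])]
(372, 143) [ 636.2 -331.5   30. ] [240. 163.] [372.0, 143.3] [241.5, 164.9] 655
both [(88, np.float64(0.8942), [634.701, -330.346, -0.316]), (76, np.float64(0.8747), [636.842, -331.252, -0.313]), (64, np.float64(0.7826), [635.722, -330.381, -0.339]), (52, np.float64(0.7015), [639.709, -331.456, -0.344])]
top [(88, np.float64(0.9341), [634.469, -330.913, -0.331]), (76, np.float64(0.8738), [634.393, -330.695, -0.301]), (64, np.float64(0.7636), [630.368, -328.778, -0.305]), (52, np.float64(0.6746), [643.048, -333.395, -0.322])]
```

```bash
cat > b.py <<'E'
from fit import *
ft=grab_frame("top"); mc=trace("charger",ft)[0]; mp=trace("plate_top",ft)[0]
bt=place_of("bay1",ft)
st=place_of("switch_tip",ft); pt=place_of("plate_top",ft)
fs=grab_frame("side"); mcs=trace("charger",fs)[0]; mps=trace("plate_top",fs)[0]; bs=place_of("bay1",fs); ss=place_of("switch_tip",fs); ps=place_of("plate_top",fs)
def cp(g):
    b=box(70,50,34,59); b[:,1]+=125
    return [box(124,320,0,34),b]
print("bays top",[(at_z(ft,d["location"],20).round(1)[:2].tolist(),round(d["p"],2)) for d in bt])
print("bays side",[(at_z(fs,d["location"],20).round(1)[:2].tolist(),round(d["p"],2)) for d in bs])
print("tip",at_z(ft,st[0]["location"],104).round(1),at_z(fs,ss[0]["location"],104).round(1))
print("plate",at_z(ft,pt[0]["location"],40).round(1),at_z(fs,ps[0]["location"],40).round(1))
for vs in ([(ft,mc["pixels"])],[(fs,mcs["pixels"])],[(ft,mc["pixels"]),(fs,mcs["pixels"])]):
    print(fitparts(vs,cp,(600,75,[0,.08,-.08])))
def pp(g): return [box(76,76,0,24),box(56,56,24,40)]
for d,f in ((mp,ft),(mps,fs)):
  for g,P in (("whole",[box(76,76,0,24),box(56,56,24,40)]),("plate",[box(56,56,36,40)])):
    print(g,d["pixels"].sum(),fitparts([(f,d["pixels"])],lambda g:P,(415,110,[0,.2,-.2,.5])))
save(ft,"cr.png",(120,110,270,270),5)
save(fs,"crs.png",(110,180,310,340),4)
E
python3 b.py
```

```text
bays top [([587.4, 67.3], 0.86), ([586.9, 125.0], 0.85), ([585.9, -0.7], 0.61), ([599.0, 174.8], 0.61)]
bays side [([596.5, 62.6], 0.87), ([593.6, 181.9], 0.86), ([601.3, -11.8], 0.8), ([598.7, 112.1], 0.63)]
tip [604. 237. 104.] [617.8 246.4 104. ]
plate [417.7 166.4  40. ] [429.  158.3  40. ]
[(None, np.float64(0.9734), [589.925, 125.892, 0.057])]
[(None, np.float64(0.9668), [592.142, 125.652, 0.054])]
[(None, np.float64(0.9644), [590.944, 126.121, 0.049])]
whole 526 [(None, np.float64(0.517), [431.904, 172.099, -1.887])]
plate 526 [(None, np.float64(0.9357), [423.645, 166.25, -1.817])]
whole 632 [(None, np.float64(0.4303), [437.972, 125.939, 0.253])]
plate 632 [(None, np.float64(0.9232), [425.315, 167.367, -1.781])]
```

View pics/cr.png

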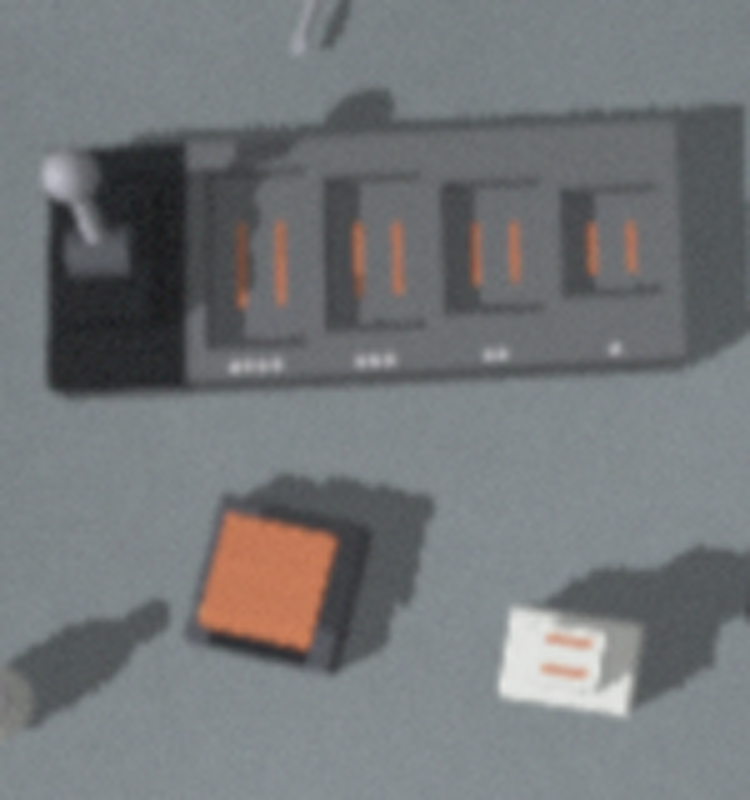

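View pics/tr.png

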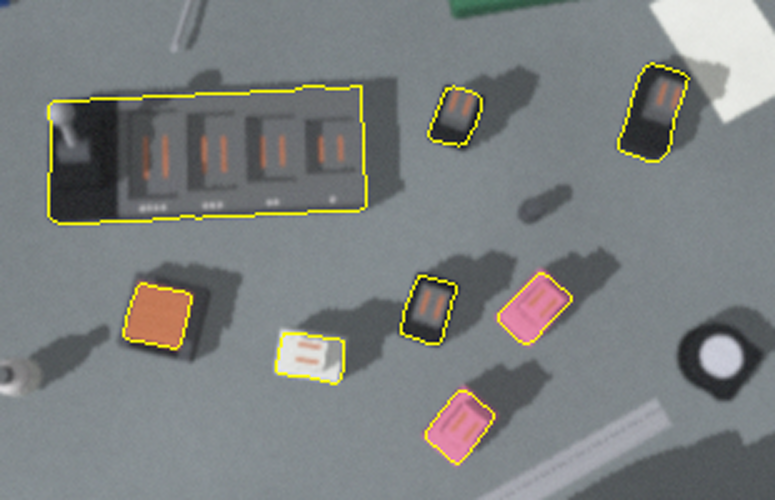

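View pics/crs.png

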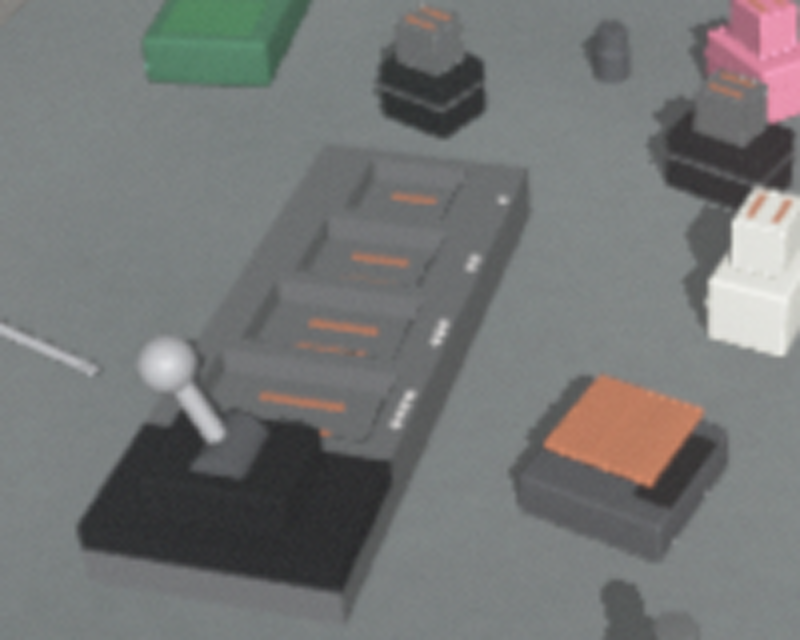

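```bash
cat > c.py <<'E'
from fit import *
ft=grab_frame("top");fs=grab_frame("side")
C=np.array([591,126]);a=.052;R=np.array([[np.cos(a),np.sin(a)],[-np.sin(a),np.cos(a)]])
print("pips")
for x,y in((615,348),(497,354),(376,361),(257,367)): g=at_z(ft,(120+x/5,110+y/5),34);print(g.round(1),(R@(g[:2]-C)).round(1))
for x,y in((503,200),(473,262),(440,333),(403,410)): g=at_z(fs,(110+x/4,180+y/4),34);print(g.round(1),(R@(g[:2]-C)).round(1))
print("black edge top, z~34")
for x,y in((186,150),(186,380)): g=at_z(ft,(120+x/5,110+y/5),34);print((R@(g[:2]-C)).round(1))
print("bay contact strips mid, z 20 (top)")
for x,y in((612,248),(496,252),(378,256),(262,263)): g=at_z(ft,(120+x/5,110+y/5),20);print((R@(g[:2]-C)).round(1))
print("bay left/right edges at rim z34, right edge hidden")
print("knob"); 
for f,p in((ft,(120+70/5,110+178/5)),(fs,(110+167/4,180+364/4))): g=at_z(f,p,104);print(g.round(1),(R@(g[:2]-C)).round(1))
E
python3 c.py
```

```text
pips
[539.5  -3.   34. ] [ -58.1 -126.2]
[536.4  56.   34. ] [-58.1 -67.1]
[532.8 116.5  34. ] [-58.6  -6.5]
[529.7 176.   34. ] [-58.6  53.1]
[539.8  -1.3  34. ] [ -57.7 -124.5]
[537.2  57.7  34. ] [-57.3 -65.4]
[533.8 118.7  34. ] [-57.5  -4.3]
[531.  178.3  34. ] [-57.2  55.4]
black edge top, z~34
[56.5 88.1]
[-63.5  88.7]
bay contact strips mid, z 20 (top)
[  -2.5 -126.6]
[ -1.5 -67.1]
[-0.5 -6.5]
[-1.1 53.1]
bay left/right edges at rim z34, right edge hidden
knob
[605.7 251.2 104. ] [ 21.2 124.3]
[609.  250.9 104. ] [ 24.5 123.7]
```

```bash
cat > go.py <<'E'
import sys,numpy as np
from scipy.spatial.transform import Rotation as Ro
from station import arm
def delta(x,y,z,yaw):
    s=arm.read_state(); q=s["tool_rot"]; R=Ro.from_quat([q[1],q[2],q[3],q[0]])
    best=None
    for k in (0,np.pi):
        c,sn=np.cos(yaw+k),np.sin(yaw+k)
        Rt=Ro.from_matrix(np.array([[c,sn,0],[sn,-c,0],[0,0,-1]]))
        rv=(R.inv()*Rt).as_rotvec()
        if best is None or np.linalg.norm(rv)<np.linalg.norm(best): best=rv
    d=R.inv().apply(np.array([x,y,z])-s["ee_pos"])/10
    return s,d,best
if __name__=="__main__":
    s,d,rv=delta(*map(float,sys.argv[1:5]))
    print("t",round(float(s["time"]),2),"ee",s["ee_pos"].round(1),"F",s["ft_force"].round(1),"w",round(float(s["gripper_width"]),1),"j",s["joints"].round(2))
    print("delta cm",d.round(2).tolist(),"rot",rv.round(3).tolist())
E
python3 go.py 611 252 200 0.052
```

```text
t 2.95 ee [ 180.4 -598.4  205.4] F [-0.2 -0.5 -0.4] w 93.9 j [ 1.24  0.42 -0.01  1.61  0.    1.11 -0.05]
delta cm [-68.99, -65.77, 0.55] rot [-0.0, 0.0, -1.33]
```

Call:
servo_tool(deltas=[[-1,-69,-65.8,0.5,0,0,-1.33],[-1,-69,-65.8,0.5,0,0,-1.33],[-1,-69,-65.8,0.5,0,0,-1.33],[-1,-69,-65.8,0.5,0,0,-1.33],[-1,-69,-65.8,0.5,0,0,-1.33],[-1,-69,-65.8,0.5,0,0,-1.33],[-1,-69,-65.8,0.5,0,0,-1.33],[-1,-69,-65.8,0.5,0,0,-1.33]])

```text
time: 3.75
ee_pos: [361.6, -239.8, 203.6]
tool_rot: [0.0, 0.999, -0.036, 0.0]
ft_force: [1.1, -0.7, 0.0]
gripper_width: 93.7
```

```bash
python3 go.py 611 252 200 0.052
```

```text
t 3.75 ee [ 361.6 -239.8  203.6] F [ 1.1 -0.7  0. ] w 93.7 j [ 0.92  0.09 -0.42  2.05  0.04  1.01  0.4 ]
delta cm [21.33, -50.84, 0.33] rot [0.001, -0.0, -0.124]
```

Call:
servo_tool(deltas=[[-1,21.3,-50.8,0.3,0,0,-0.124],[-1,21.3,-50.8,0.3,0,0,-0.124],[-1,21.3,-50.8,0.3,0,0,-0.124],[-1,21.3,-50.8,0.3,0,0,-0.124],[-1,21.3,-50.8,0.3,0,0,-0.124],[-1,21.3,-50.8,0.3,0,0,-0.124],[-1,21.3,-50.8,0.3,0,0,-0.124],[-1,21.3,-50.8,0.3,0,0,-0.124]])

```text
time: 4.55
ee_pos: [542.5, 117.1, 201.3]
tool_rot: [0.0, 1.0, 0.026, 0.0]
ft_force: [0.9, -2.2, 1.3]
gripper_width: 93.9
```

```bash
python3 go.py 611 252 170 0.052
```

```text
t 4.55 ee [542.5 117.1 201.3] F [ 0.9 -2.2  1.3] w 93.9 j [ 0.29  0.37 -0.69  1.78  0.26  1.09 -0.44]
delta cm [7.53, -13.12, 3.12] rot [0.001, -0.001, -0.001]
```

Call:
servo_tool(deltas=[[-1,7.5,-13.1,3.1,0,0,0],[-1,7.5,-13.1,3.1,0,0,0],[-1,7.5,-13.1,3.1,0,0,0],[-1,7.5,-13.1,3.1,0,0,0],[-1,7.5,-13.1,3.1,0,0,0]])

```text
time: 5.05
ee_pos: [610.3, 253.2, 169.3]
tool_rot: [0.0, 1.0, 0.027, -0.0]
ft_force: [-0.7, -0.3, -0.4]
gripper_width: 94.2
```

```bash
python3 go.py 611 252 92 0.052; python3 - <<'E'
from h import *
f=grab_frame("wrist"); save(f,"w1.png"); print(np.round(f["R"],3).tolist(),f["t"])
print([(d["location"],d["p"]) for d in place_of("switch_tip",f)], proj(f,[611,252,104],True),proj(f,[597.5,1.2,20],True),proj(f,[588.1,180.9,20],True))
f=grab_frame("side"); save(f,"s1.png",(110,130,310,290),4)
E
```

```text
t 5.05 ee [610.3 253.2 169.3] F [-0.7 -0.3 -0.4] w 94.2 j [ 0.01  0.6  -0.65  1.53  0.39  1.14 -0.67]
delta cm [0.07, 0.12, 7.73] rot [0.001, 0.001, 0.001]
[[0.999, 0.054, -0.001], [0.052, -0.957, 0.284], [0.015, -0.284, -0.959]] [-623.92456574  192.56431759  421.03178694]
[([256.3, 202.4], 0.79), ([241.0, 273.3], 0.41)] [260.31705341 200.79185792] [242.69645223 337.10046566] [238.58269638 231.95917158]
```

View pics/w1.png

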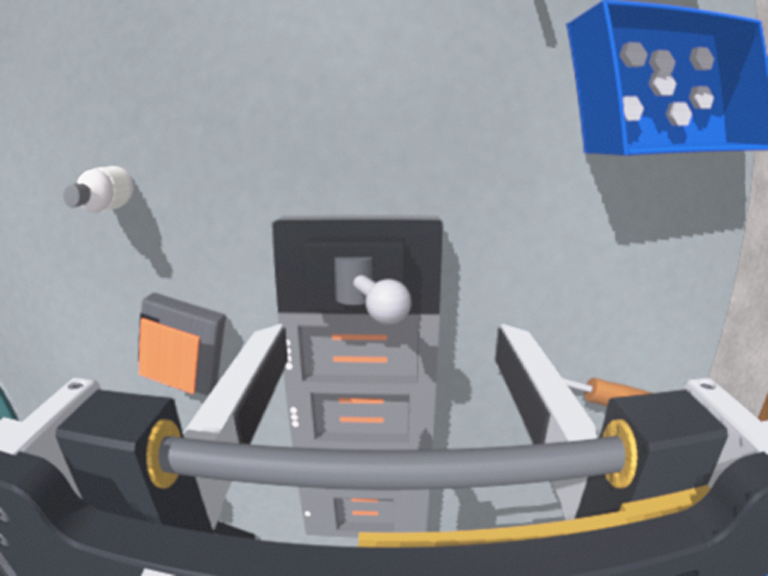

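View pics/s1.png

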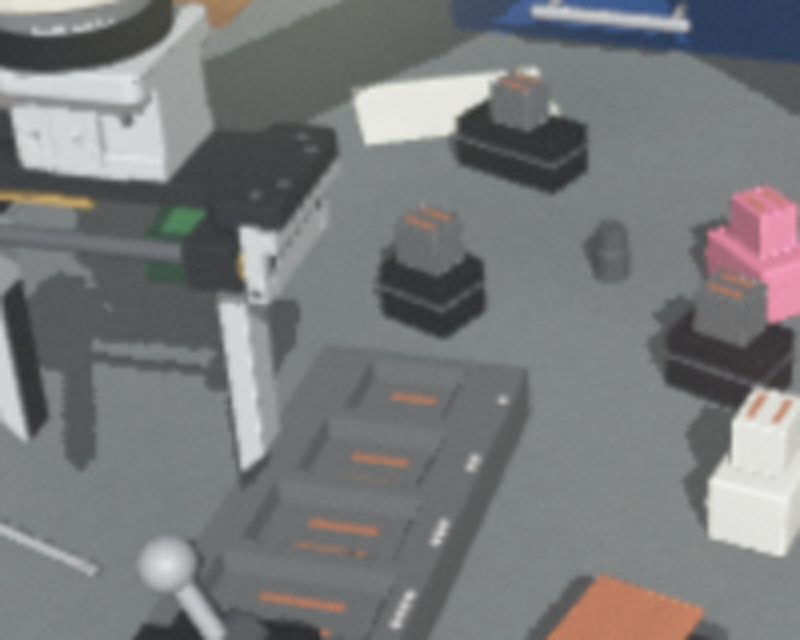

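Call:
servo_tool(deltas=[[-1,0,0.1,4,0,0,0],[-1,0,0.1,7.7,0,0,0],[-1,0,0.1,7.7,0,0,0],[-1,-2.5,0.1,7.7,0,0,0],[-1,-4,0.1,7.7,0,0,0],[-1,-5.5,0.1,7.7,0,0,0],[-1,-7,0.1,7.7,0,0,0],[-1,-8,0.1,7.7,0,0,0]])

```text
time: 6.0
ee_pos: [531.5, 244.7, 95.9]
tool_rot: [0.001, 1.0, 0.024, 0.002]
ft_force: [2.2, 0.4, 0.2]
gripper_width: 93.9
```

```bash
python3 go.py 524 248 92 0.052; python3 - <<'E'
from h import *
f=grab_frame("wrist"); save(f,"w2.png"); 
E
```

```text
t 6.0 ee [531.5 244.7  95.9] F [2.2 0.4 0.2] w 93.9 j [ 0.01  0.56 -0.65  1.79  0.41  0.93 -0.77]
delta cm [-0.73, -0.37, 0.39] rot [0.002, -0.004, -0.003]
```

View pics/w2.png

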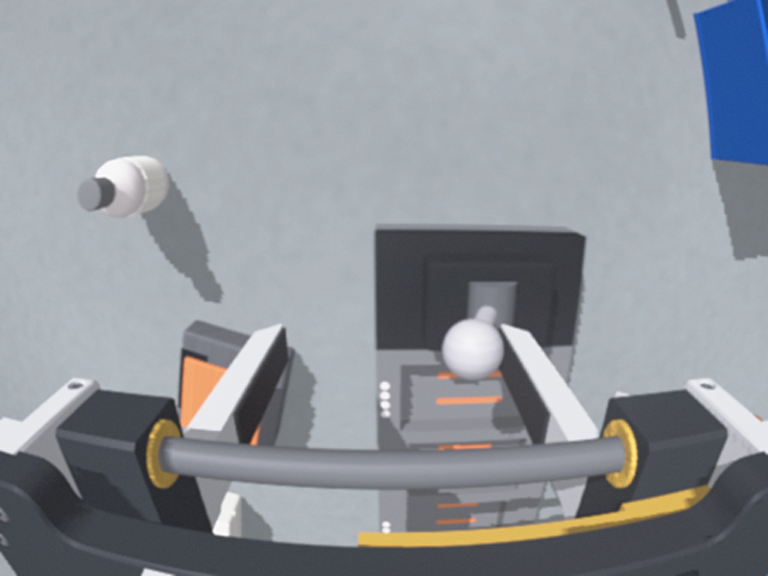

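Call:
servo_tool(deltas=[[-1,-0.4,-0.3,0.3,0,0,0],[-1,-0.75,-0.4,0.3,0,0,0],[-1,-0.9,-0.4,0.3,0,0,0],[-1,-0.95,-0.4,0.3,0,0,0]])

```text
time: 6.45
ee_pos: [523.6, 248.1, 93.1]
tool_rot: [0.0, 1.0, 0.024, 0.004]
ft_force: [20.6, 0.9, -8.8]
gripper_width: 94.2
```

```bash
python3 go.py 520 248 92 0.052; python3 - <<'E'
from h import *
f=grab_frame("wrist"); save(f,"w3.png"); 
f=grab_frame("top"); save(f,"t3.png",(110,110,270,230),4.5); 
E
```

```text
t 6.45 ee [523.6 248.1  93.1] F [20.6  0.9 -8.8] w 94.2 j [ 0.    0.55 -0.65  1.81  0.42  0.91 -0.79]
delta cm [-0.36, -0.0, 0.11] rot [0.001, -0.008, -0.004]
```

View pics/w3.png

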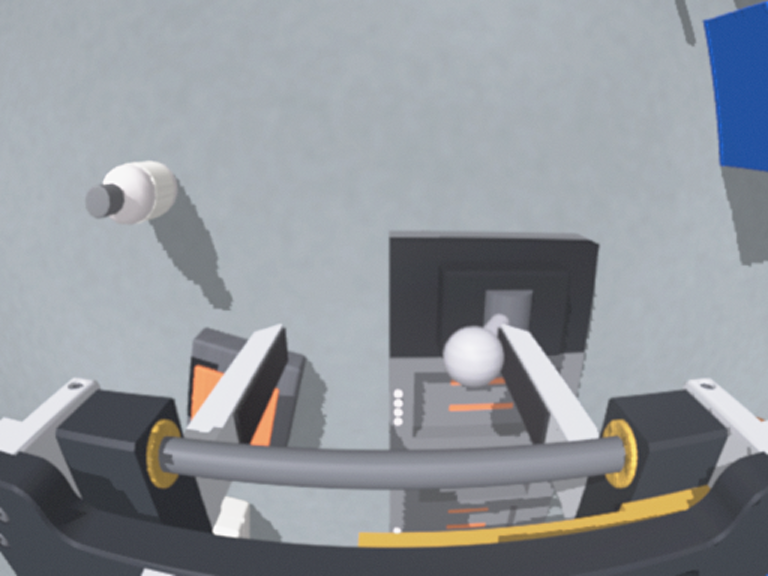

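Call:
servo_tool(deltas=[[-1,1.5,0,0,0,0,0],[-1,1.5,0,-5,0,0,0],[-1,1.5,0,-10,0,0,0],[-1,1.5,0,-12,0,0,0]])

```text
time: 6.95
ee_pos: [538.6, 250.2, 217.6]
tool_rot: [-0.001, 1.0, 0.024, 0.006]
ft_force: [-0.2, -0.2, -0.6]
gripper_width: 94.3
```

```bash
python3 go.py 630 -127.7 200 -0.36; python3 - <<'E'
from h import *
f=grab_frame("side"); save(f,"s4.png",(110,180,310,340),4)
E
```

```text
t 6.95 ee [538.6 250.2 217.6] F [-0.2 -0.2 -0.6] w 94.3 j [ 0.06  0.43 -0.72  1.67  0.31  1.14 -0.69]
delta cm [7.27, 38.19, 1.79] rot [-0.004, -0.011, 0.409]
```

View pics/s4.png

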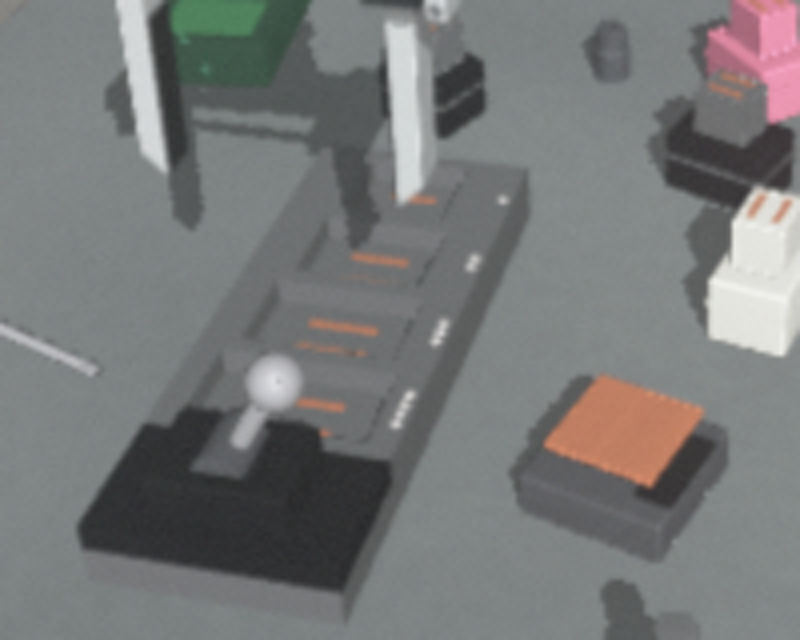

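The lever now leans towards the robot at about (272,385) in the crop, so the charger is off. Pack 1 is next.

Call:
servo_tool(deltas=[[-1,7.3,38.2,1.8,0,-0.011,0.409],[-1,7.3,38.2,1.8,0,-0.011,0.409],[-1,7.3,38.2,1.8,0,-0.011,0.409],[-1,7.3,38.2,1.8,0,-0.011,0.409],[-1,7.3,38.2,1.8,0,-0.011,0.409],[-1,7.3,38.2,1.8,0,-0.011,0.409],[-1,7.3,38.2,1.8,0,-0.011,0.409],[-1,7.3,38.2,1.8,0,-0.011,0.409]])

```text
time: 7.8
ee_pos: [630.9, -131.1, 200.8]
tool_rot: [-0.002, 0.984, -0.18, 0.001]
ft_force: [0.4, 0.1, 0.2]
gripper_width: 94.0
```

Call:
servo_tool(deltas=[[-1,0,0,0,0,0,0],[-1,0,0,0,0,0,0]])

```text
time: 8.0
ee_pos: [630.7, -131.7, 200.0]
tool_rot: [-0.002, 0.983, -0.181, 0.0]
ft_force: [-0.7, 1.5, -0.6]
gripper_width: 93.8
```

```bash
python3 go.py 630 -127.7 200 -0.36; cat > w.py <<'E'
import sys
from fit import *
# wrist fit: name, x,y,yaw guess, base z
name=sys.argv[1]; x,y,a=map(float,sys.argv[2:5]); Ls=eval(sys.argv[5]) if len(sys.argv)>5 else (52,64,76,88)
f=grab_frame("wrist"); ms=trace("pack1",f); save(f,name)
q=proj(f,[x,y,40],True)
print([(np.round(d["location"]).tolist(),round(d["p"],2),int(d["pixels"].sum())) for d in ms],"pred",q.round(0))
if ms:
    m=min(ms,key=lambda d:np.hypot(*(np.array(d["location"])-q)))["pixels"]
    M=cv2.resize(m.astype(np.uint8),None,fx=2,fy=2,interpolation=cv2.INTER_LINEAR)
    for L in Ls:
        P=packparts(L)
        r=minimize(lambda v:-iou(sil(f,P,*v,fish=True),M),[x,y,a],method="Nelder-Mead",options=dict(initial_simplex=[[x,y,a],[x+6,y,a],[x,y+6,a],[x,y,a+.15]],xatol=.05,fatol=1e-5))
        print(L,round(-r.fun,4),r.x.round(3))
E
python3 w.py w5.png 630 -127.7 -0.36
```

```text
t 8.0 ee [ 630.7 -131.7  200. ] F [-0.7  1.5 -0.6] w 93.8 j [ 0.52  0.5  -0.5   1.55  0.25  1.15 -0.4 ]
delta cm [-0.21, -0.35, 0.0] rot [-0.004, 0.001, -0.004]
[([257.0, 169.0], 0.97, 1827), ([139.0, 251.0], 0.97, 532), ([57.0, 135.0], 0.86, 2000), ([115.0, 196.0], 0.81, 1961), ([73.0, 239.0], 0.65, 1618)] pred [259. 171.]
52 0.9566 [ 6.30510e+02 -1.26688e+02 -3.57000e-01]
64 0.7907 [ 6.31674e+02 -1.27200e+02 -3.43000e-01]
76 0.6676 [ 6.26871e+02 -1.25700e+02 -3.31000e-01]
88 0.5807 [ 6.30341e+02 -1.26902e+02 -3.35000e-01]
```

View pics/w5.png

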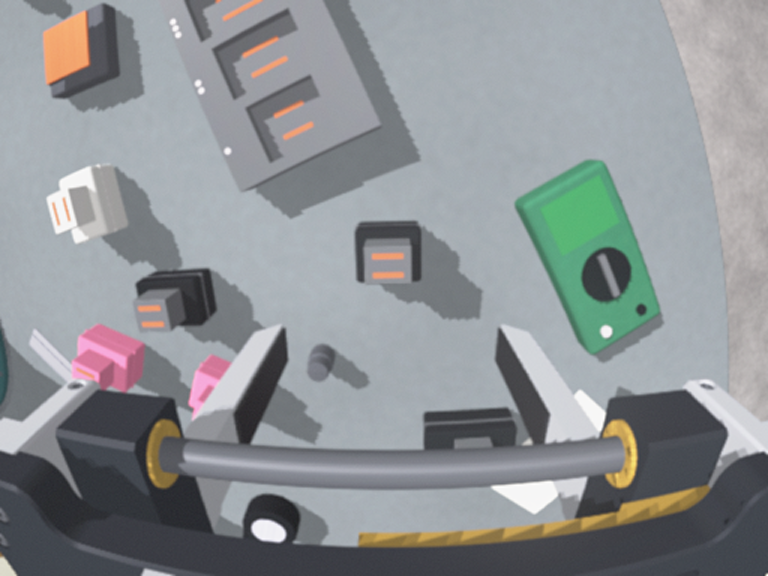

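```bash
python3 go.py 630.5 -126.8 43 -0.357
```

```text
t 8.1 ee [ 630.9 -129.4  200.7] F [-0.6  0.5  0.8] w 93.8 j [ 0.52  0.5  -0.51  1.55  0.25  1.15 -0.4 ]
delta cm [-0.13, -0.16, 15.77] rot [-0.005, 0.0, -0.004]
```

Call:
servo_tool(deltas=[[-1,-0.1,-0.2,5,-0.005,0,-0.004],[-1,-0.1,-0.2,9,-0.005,0,-0.004],[-1,-0.1,-0.2,12,-0.005,0,-0.004],[-1,-0.1,-0.2,12,-0.005,0,-0.004]])

```text
time: 8.5
ee_pos: [628.6, -124.6, 77.2]
tool_rot: [-0.0, 0.984, -0.176, -0.003]
ft_force: [-0.2, 0.5, -1.0]
gripper_width: 94.5
```

```bash
python3 go.py 630.5 -126.8 43 -0.357
```

```text
t 8.5 ee [ 628.6 -124.6   77.2] F [-0.2  0.5 -1. ] w 94.5 j [ 0.48  0.63 -0.46  1.65  0.33  0.94 -0.46]
delta cm [0.27, 0.14, 3.42] rot [0.001, 0.006, 0.002]
```

Call:
servo_tool(deltas=[[-1,0.3,0.1,3.4,0,0.006,0],[-1,0.3,0.1,3.4,0,0.006,0],[-1,0.3,0.1,3.4,0,0.006,0]])

```text
time: 8.8
ee_pos: [631.4, -125.8, 45.0]
tool_rot: [0.0, 0.984, -0.176, 0.0]
ft_force: [0.3, -0.3, 0.9]
gripper_width: 93.9
```

```bash
python3 go.py 630.5 -126.8 43 -0.357
```

```text
t 8.8 ee [ 631.4 -125.8   45. ] F [ 0.3 -0.3  0.9] w 93.9 j [ 0.47  0.67 -0.45  1.67  0.36  0.88 -0.48]
delta cm [-0.05, 0.13, 0.2] rot [0.0, -0.001, 0.003]
```

Call:
servo_tool(deltas=[[-1,0,0.1,0.2,0,0,0],[0.3,0,0.1,0.2,0,0,0],[1,0,0.1,0.2,0,0,0],[1,0,0.1,0.2,0,0,0],[1,0,0.1,0.2,0,0,0],[1,0,0.1,0.2,0,0,0],[1,0,0.1,0.2,0,0,0],[1,0,0.1,0.2,0,0,0]], force=50)

```text
time: 9.6
ee_pos: [631.1, -126.7, 42.9]
tool_rot: [0.0, 0.984, -0.176, 0.0]
ft_force: [0.3, -0.3, -0.2]
gripper_width: 41.2
```

```bash
python3 go.py 424.5 166.8 140 -0.23;python3 w.py w6.png 630 -127.7 -0.36 52,
```

```text
t 9.6 ee [ 631.1 -126.7   42.9] F [ 0.3 -0.3 -0.2] w 41.2 j [ 0.47  0.68 -0.45  1.67  0.36  0.88 -0.48]
delta cm [-29.54, -20.37, -9.73] rot [0.0, -0.001, -0.124]
[([103.0, 330.0], 0.96, 752), ([258.0, 222.0], 0.77, 5838), ([49.0, 245.0], 0.75, 3007), ([1.0, 169.0], 0.71, 267), ([3.0, 270.0], 0.5, 134)] pred [259. 232.]
52 0.8889 [ 6.30223e+02 -1.27094e+02 -3.46000e-01]
```

View pics/w6.png

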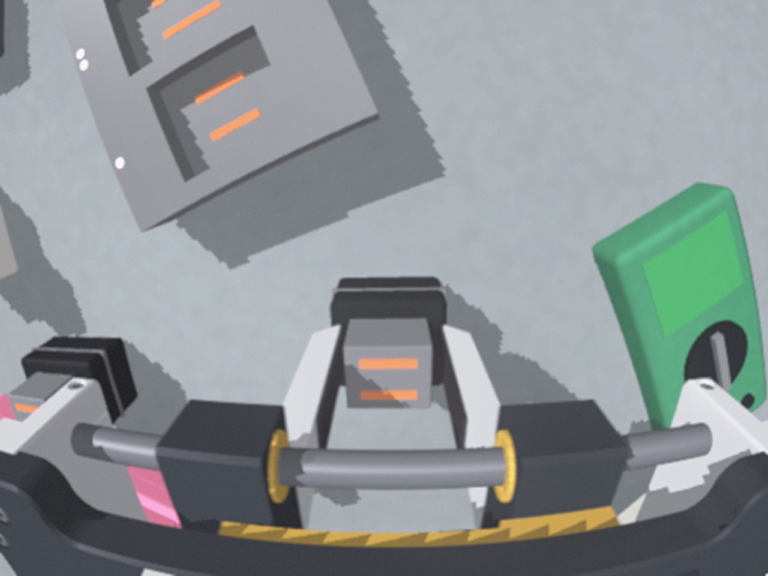

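Fingers are still closing (41 mm, pack centred between them at (388,365)). I'll finish the grip, then lift.

Call:
servo_tool(deltas=[[1,0,0,0,0,0,0],[1,0,0,0,0,0,0],[1,0,0,0,0,0,0],[1,0,0,0,0,0,0]])

```text
time: 10.1
ee_pos: [631.0, -126.6, 42.9]
tool_rot: [0.0, 0.984, -0.176, 0.0]
ft_force: [-0.5, -0.1, -0.8]
gripper_width: 33.7
```

Call:
servo_tool(deltas=[[1,0,0,-3,0,0,0],[1,0,0,-6,0,0,0],[1,0,0,-6,0,0,0]])

```text
time: 10.4
ee_pos: [632.9, -126.7, 106.6]
tool_rot: [0.0, 0.984, -0.176, 0.003]
ft_force: [0.9, 0.2, -2.4]
gripper_width: 33.9
```

```bash
python3 go.py 424.5 166.8 110 -0.23
```

```text
t 10.4 ee [ 632.9 -126.7  106.6] F [ 0.9  0.2 -2.4] w 33.9 j [ 0.49  0.6  -0.48  1.63  0.32  0.98 -0.45]
delta cm [-29.72, -20.31, -0.49] rot [-0.0, -0.005, -0.124]
```

Call:
servo_tool(deltas=[[1,-4,-2.7,-2,0,-0.005,-0.124],[1,-8,-5.4,-2,0,-0.005,-0.124],[1,-12,-8.1,-2,0,-0.005,-0.124],[1,-16,-10.8,-2,0,-0.005,-0.124],[1,-20,-13.5,-2,0,-0.005,-0.124],[1,-24,-16.2,-2,0,-0.005,-0.124],[1,-28,-19,-2,0,-0.005,-0.124],[1,-29.7,-20.3,-2,0,-0.005,-0.124]])

```text
time: 11.2
ee_pos: [421.8, 169.5, 124.9]
tool_rot: [-0.0, 0.994, -0.113, 0.0]
ft_force: [0.2, -0.6, -2.1]
gripper_width: 33.7
```

```bash
python3 go.py 424.5 166.8 90 -0.23; cat > plate.py <<'E'
import sys
from fit import *
f=grab_frame("wrist"); ms=trace("plate_top",f); save(f,sys.argv[1])
for d in ms[:2]:
    M=cv2.resize(d["pixels"].astype(np.uint8),None,fx=2,fy=2); P=[box(56,56,39,40)]
    r=minimize(lambda v:-iou(sil(f,P,*v,fish=True),M),[424,167,-.23],method="Nelder-Mead",options=dict(initial_simplex=[[424,167,-.23],[430,167,-.23],[424,173,-.23],[424,167,-.1]]))
    print(d["p"],d["location"],int(d["pixels"].sum()),-r.fun,r.x.round(3))
E
python3 plate.py w7.png
```

```text
t 11.2 ee [421.8 169.5 124.9] F [ 0.2 -0.6 -2.1] w 33.7 j [ 0.15  0.28 -0.68  2.08  0.24  0.85 -0.89]
delta cm [0.32, 0.2, 3.49] rot [-0.0, -0.0, 0.004]
0.56 [264.2, 175.6] 1301 0.37435121107266434 [ 4.25622e+02  1.68979e+02 -1.96000e-01]
```

View pics/w7.png

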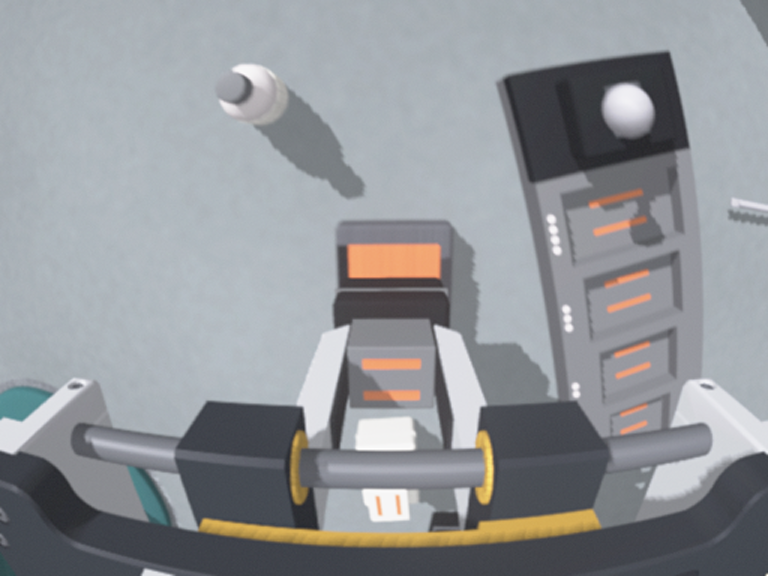

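```bash
python3 - <<'E'
from h import *
f=grab_frame("wrist")
im=f["color"].astype(int); m=((im[...,0]>200)&(im[...,2]<140)).astype(np.uint8)
n,l,st,c=cv2.connectedComponentsWithStats(m)
for i in range(1,n):
    if st[i,4]>300:
        print(st[i]); x,y,w,h,_=st[i]
        mm=(l==i); rows=np.arange(y+3,y+h-3)
        L=[np.where(mm[r])[0].min()-.5 for r in rows]; Rr=[np.where(mm[r])[0].max()+.5 for r in rows]
        cols=np.arange(x+5,x+w-5); T=[np.where(mm[:,k])[0].min()-.5 for k in cols]
        A=np.array([at_z(f,(a,r),40,True)[:2] for a,r in zip(L,rows)]);B=np.array([at_z(f,(a,r),40,True)[:2] for a,r in zip(Rr,rows)]);C=np.array([at_z(f,(k,a),40,True)[:2] for a,k in zip(T,cols)])
        p=np.polyfit(C[:,0],C[:,1],1); a=np.arctan(p[0]); print("yaw top edge",a)
        u=np.array([np.cos(a),np.sin(a)]);v=np.array([-u[1],u[0]])
        print("u L,R",(A@u).mean(),(B@u).mean(),"width",((B-A)@u).mean(),"v far",(C@v).mean(), (C@v).std())
        cu=((A@u).mean()+(B@u).mean())/2; cv_=(C@v).mean()-28
        print("centre",u*cu+v*cv_)
E
```

```text
[ 233  164   61   21 1264]
yaw top edge -0.22448303507842735
u L,R 349.25077405464776 404.59416096647664 width 55.34338691182883 v far 286.93189342421175 0.015627746796061954
centre [425.10408499 168.53126972]
[ 135  340  263   24 1682]
yaw top edge -0.18812857351658083
u L,R 283.3964687125457 531.705655598518 width 248.30918688597228 v far 28.889426043114224 2.7286970631135814
centre [400.52655237 -75.34679949]
```

```bash
python3 go.py 425 168 86 -0.225
```

```text
t 11.35 ee [423.8 167.4 124.9] F [ 0.3 -0.  -1.9] w 33.7 j [ 0.16  0.29 -0.68  2.08  0.24  0.85 -0.89]
delta cm [0.1, -0.08, 3.89] rot [-0.0, -0.0, -0.002]
```

Call:
servo_tool(deltas=[[1,0.1,-0.1,1.5,0,0,0],[1,0.1,-0.1,3,0,0,0],[1,0.1,-0.1,3.9,0,0,0],[1,0.1,-0.1,3.9,0,0,0],[1,0.1,-0.1,3.9,0,0,0]])

```text
time: 11.85
ee_pos: [425.3, 168.0, 86.0]
tool_rot: [-0.0, 0.994, -0.114, 0.0]
ft_force: [-0.0, -0.2, -2.6]
gripper_width: 34.1
```

```bash
python3 go.py 425 168 73 -0.225
```

```text
t 11.85 ee [425.3 168.   86. ] F [-0.  -0.2 -2.6] w 34.1 j [ 0.12  0.36 -0.65  2.11  0.31  0.77 -0.95]
delta cm [-0.03, 0.0, 1.3] rot [-0.0, -0.0, -0.003]
```

Call:
servo_tool(deltas=[[1,0,0,0.4,0,0,0],[1,0,0,0.8,0,0,0],[1,0,0,1.1,0,0,0],[1,0,0,1.3,0,0,0],[1,0,0,1.4,0,0,0],[1,0,0,1.4,0,0,0]])

```text
time: 12.45
ee_pos: [426.0, 168.1, 72.8]
tool_rot: [-0.0, 0.994, -0.114, 0.001]
ft_force: [-2.8, -2.1, 16.0]
gripper_width: 33.6
```

```bash
python3 go.py 425 168 73 -0.225
```

```text
t 12.45 ee [426.  168.1  72.8] F [-2.8 -2.1 16. ] w 33.6 j [ 0.1   0.38 -0.64  2.11  0.33  0.74 -0.97]
delta cm [-0.09, 0.04, -0.02] rot [-0.0, -0.002, -0.003]
```

Call:
servo_tool(deltas=[[1,0,0,0.15,0,0,0],[1,0,0,0.15,0,0,0],[1,0,0,0.15,0,0,0],[1,0,0,0.15,0,0,0],[1,0,0,0.15,0,0,0],[1,0,0,0.15,0,0,0],[1,0,0,0.15,0,0,0],[1,0,0,0.15,0,0,0]])

```text
time: 13.25
ee_pos: [426.2, 168.3, 72.6]
tool_rot: [0.0, 0.994, -0.114, 0.001]
ft_force: [-12.5, -4.2, 40.7]
gripper_width: 33.7
```

```bash
python3 - <<'E'
from h import *
f=grab_frame("side");save(f,"s8.png",(180,210,320,330),5)
s=arm.read_state();print(s["time"],s["ee_pos"],s["ft_force"])
E
```

```text
13.3 [426.23770751 168.34391577  72.55600985] [-12.2785713   -5.54346843  41.01700648]
```

View pics/s8.png

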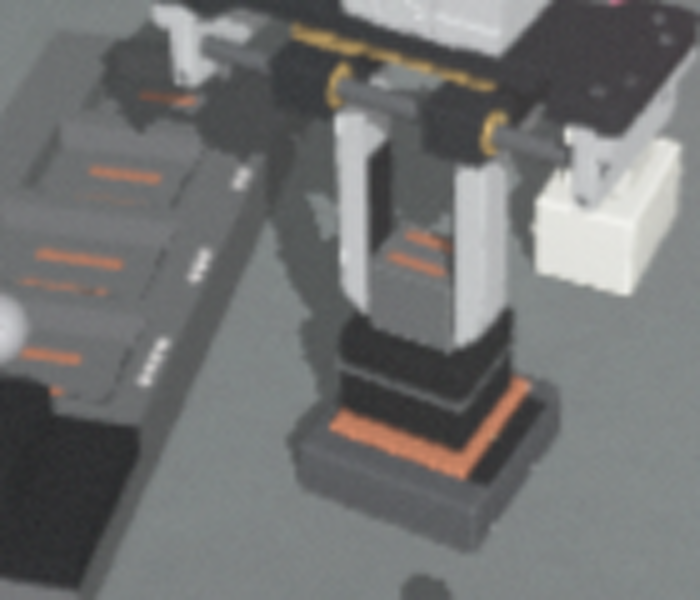

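Call:
servo_tool(deltas=[[1,0,0,0.1,0,0,0],[1,0,0,0.1,0,0,0],[1,0,0,0.1,0,0,0],[1,0,0,0.1,0,0,0],[1,0,0,0.1,0,0,0],[1,0,0,0.1,0,0,0],[1,0,0,0.1,0,0,0]])

```text
time: 14.0
ee_pos: [426.2, 168.4, 72.6]
tool_rot: [0.001, 0.994, -0.114, 0.002]
ft_force: [-11.7, -4.9, 35.5]
gripper_width: 33.3
```

Call:
servo_tool(deltas=[[1,0,0,-0.5,0,0,0],[1,0,0,-1.5,0,0,0],[1,0,0,-4,0,0,0],[1,0,0,-5,0,0,0]])

```text
time: 14.4
ee_pos: [426.7, 168.8, 124.2]
tool_rot: [0.0, 0.994, -0.114, 0.003]
ft_force: [-0.6, 0.3, -3.0]
gripper_width: 33.6
```

```bash
python3 go.py 597.5 1.2 125 0.052
```

```text
t 14.4 ee [426.7 168.8 124.2] F [-0.6  0.3 -3. ] w 33.6 j [ 0.15  0.29 -0.68  2.08  0.25  0.85 -0.9 ]
delta cm [20.42, 12.47, 0.03] rot [0.001, -0.005, -0.28]
```

```bash
python3 go.py 597.5 -50 125 0.052
```

```text
t 14.4 ee [426.7 168.8 124.2] F [-0.6  0.3 -3. ] w 33.6 j [ 0.15  0.29 -0.68  2.08  0.25  0.85 -0.9 ]
delta cm [21.58, 17.46, 0.04] rot [0.001, -0.005, -0.28]
```

Call:
servo_tool(deltas=[[1,3.5,3,0,0,-0.005,-0.1],[1,7,6,0,0,-0.005,-0.2],[1,10.5,9,0,0,-0.005,-0.28],[1,14,12,0,0,-0.005,-0.28],[1,18,15,0,0,-0.005,-0.28],[1,21.6,17.5,0,0,-0.005,-0.28],[1,21.6,17.5,0,0,-0.005,-0.28],[1,21.6,17.5,0,0,-0.005,-0.28]])

```text
time: 15.2
ee_pos: [597.6, -51.1, 124.6]
tool_rot: [0.0, 1.0, 0.025, -0.0]
ft_force: [-0.8, 1.1, -2.2]
gripper_width: 33.4
```

```bash
cat > v.py <<'E'
import sys
from h import *
f=grab_frame("wrist");save(f,sys.argv[1]); np.savez("last.npz",**{k:np.array(f[k]) for k in("color","camera_matrix","R","t")})
s=arm.read_state();print(s["time"],s["ee_pos"].round(1),s["ft_force"].round(1),s["gripper_width"])
E
python3 v.py w9.png
```

```text
15.25 [597.2 -49.9 124.9] [ 0.1  0.3 -1.7] 33.72885756136462
```

View pics/w9.png

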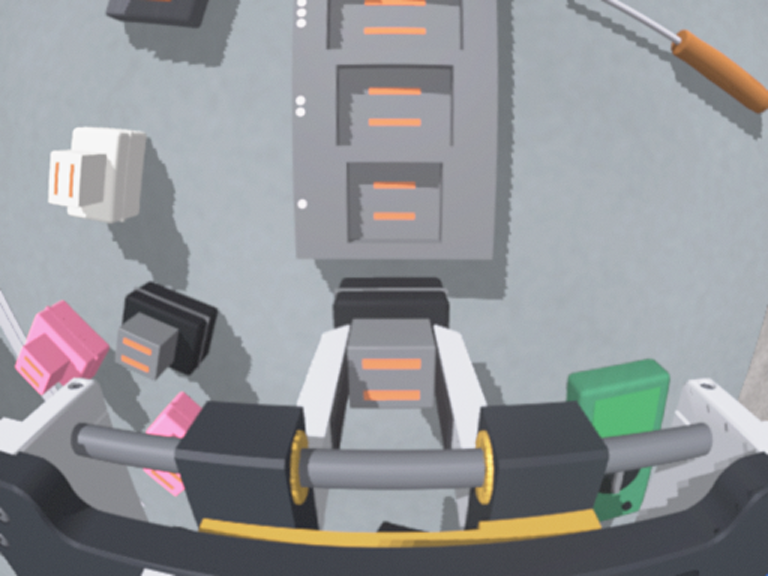

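```bash
python3 - <<'E'
import numpy as np,cv2
d=np.load("last.npz");im=d["color"][:,:,::-1][35:180,185:340]
cv2.imwrite("pics/b1.png",cv2.resize(im,None,fx=4,fy=4,interpolation=cv2.INTER_CUBIC))
E
```

```text
(no output)
```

View pics/b1.png

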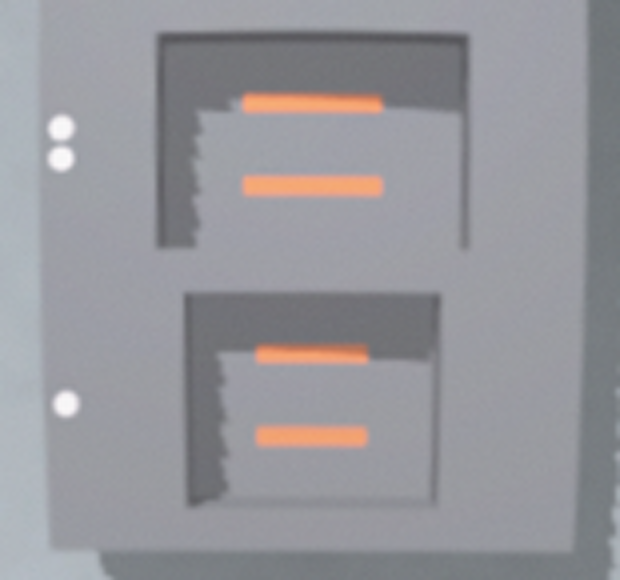

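```bash
python3 - <<'E'
from h import *
f=np.load("last.npz")
def p(x,y,z): return at_z(f,(185+x/4-.375,35+y/4-.375),z,True)[:2]
C=[]
for n,(l,r,t,b) in dict(b1=(184,441,293,507),b2=(156,470,33,249)).items():
    q=[p(l,t,34),p(r,t,34),p(r,b,34),p(l,b,34)]
    print(n,np.round(q,1).tolist(),"c",np.mean(q,0).round(1),"w",np.linalg.norm(q[1]-q[0]).round(1),np.linalg.norm(q[2]-q[1]).round(1)); C.append(np.mean(q,0))
d=C[1]-C[0];print(np.linalg.norm(d),np.arctan2(-d[0],d[1]))
print("strips b1",[(p(312,y,20)).round(1) for y in(355,437)],"b2",[p(312,y,20).round(1) for y in(104,186)])
print("pips z34",p(66,403,34),p(61,143,34))
E
python3 go.py 597.5 1.2 125 0.052
```

```text
b1 [[567.5, 25.6], [625.3, 28.6], [628.8, -20.8], [569.2, -23.9]] c [597.7   2.4] w 57.9 49.5
b2 [[558.4, 85.3], [628.5, 89.1], [631.2, 39.1], [560.8, 35.4]] c [594.7  62.2] w 70.2 50.0
59.926327153851624 0.04988837013469918
strips b1 [array([597.2,  11.7]), array([598.2,  -8.1])] b2 [array([594. ,  71.8]), array([595.1,  52. ])]
pips z34 [ 5.40989744e+02 -5.10593780e-01] [537.96313838  59.48947373]
t 15.25 ee [597.2 -49.9 124.9] F [ 0.1  0.3 -1.7] w 33.7 j [ 0.48  0.53 -0.6   1.74  0.35  0.99 -0.19]
delta cm [0.3, -5.11, -0.02] rot [0.001, 0.001, 0.001]
```

Call:
servo_tool(deltas=[[1,0.3,-2.5,0,0,0,0],[1,0.3,-5.2,0,0,0,0],[1,0.3,-5.2,1.5,0,0,0],[1,0.3,-5.2,2.5,0,0,0],[1,0.3,-5.2,2.5,0,0,0],[1,0.3,-5.2,2.5,0,0,0]])

```text
time: 15.85
ee_pos: [597.2, 1.6, 99.7]
tool_rot: [0.0, 1.0, 0.026, -0.001]
ft_force: [0.4, -0.1, -2.5]
gripper_width: 33.7
```

```bash
python3 go.py 597.7 2.2 63.5 0.051; python3 v.py w10.png
```

```text
t 15.85 ee [597.2   1.6  99.7] F [ 0.4 -0.1 -2.5] w 33.7 j [ 0.39  0.56 -0.59  1.76  0.37  0.94 -0.3 ]
delta cm [0.05, -0.06, 3.62] rot [0.001, 0.001, 0.001]
15.9 [597.5   1.6 100.1] [ 0.9  0.3 -0.7] 33.42710969678987
```

View pics/w10.png

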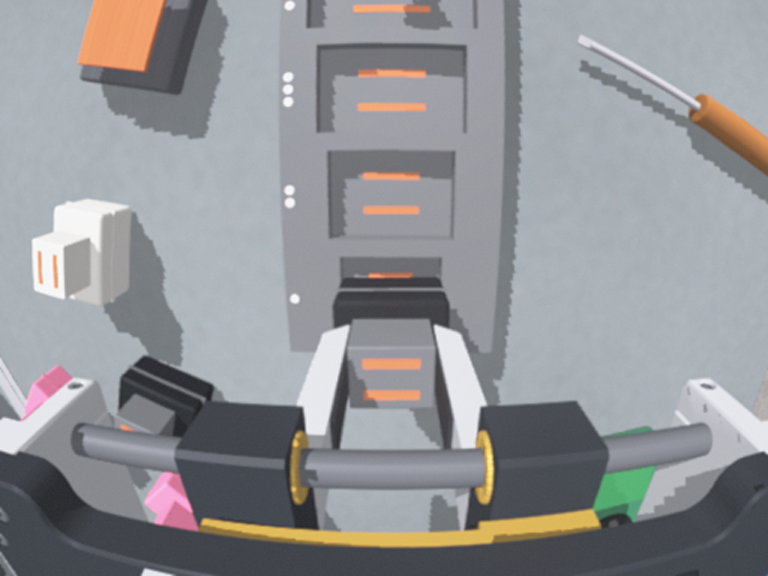

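Aligned with bay 1. Lowering.

Call:
servo_tool(deltas=[[1,0.05,-0.05,1.5,0,0,0],[1,0.05,-0.05,2.5,0,0,0],[1,0.05,-0.05,3.2,0,0,0],[1,0.05,-0.05,3.6,0,0,0],[1,0.05,-0.05,3.7,0,0,0],[1,0.05,-0.05,3.7,0,0,0]])

```text
time: 16.5
ee_pos: [597.9, 2.2, 63.0]
tool_rot: [0.0, 1.0, 0.026, -0.0]
ft_force: [0.8, -0.4, -2.1]
gripper_width: 33.5
```

```bash
python3 go.py 597.7 2.2 63 0.051
```

```text
t 16.5 ee [597.9   2.2  63. ] F [ 0.8 -0.4 -2.1] w 33.5 j [ 0.37  0.6  -0.56  1.78  0.41  0.88 -0.33]
delta cm [-0.02, -0.0, -0.0] rot [0.001, 0.001, 0.001]
```

Call:
servo_tool(deltas=[[1,0,0,0.05,0,0,0],[1,0,0,0.1,0,0,0],[1,0,0,0.1,0,0,0]])

```text
time: 16.8
ee_pos: [598.1, 2.2, 62.8]
tool_rot: [0.001, 1.0, 0.026, -0.0]
ft_force: [-6.7, -1.1, 14.8]
gripper_width: 33.9
```

Call:
servo_tool(deltas=[[-1,0,0,0,0,0,0],[-1,0,0,0,0,0,0],[-1,0,0,0,0,0,0],[-1,0,0,0,0,0,0],[-1,0,0,-4,0,0,0],[-1,0,0,-8,0,0,0],[-1,0,0,-12,0,0,0]])

```text
time: 17.5
ee_pos: [597.8, 2.5, 184.1]
tool_rot: [0.0, 1.0, 0.026, -0.001]
ft_force: [0.8, -0.2, 0.3]
gripper_width: 86.2
```

```bash
python3 v.py w11.png; python3 - <<'E'
from fit import *
f=grab_frame("side");save(f,"s11.png",(110,130,310,290),4)
E
python3 go.py 432 -97 200 -0.33
```

```text
17.55 [600.5   3.  190.7] [1.5 1.1 8.5] 90.14335474057363
t 17.6 ee [600.4   2.8 187.8] F [ 0.1  0.4 -0.8] w 92.5 j [ 0.42  0.46 -0.63  1.68  0.3   1.09 -0.25]
delta cm [-17.33, 9.09, -1.32] rot [0.001, -0.007, 0.382]
```

View pics/w11.png

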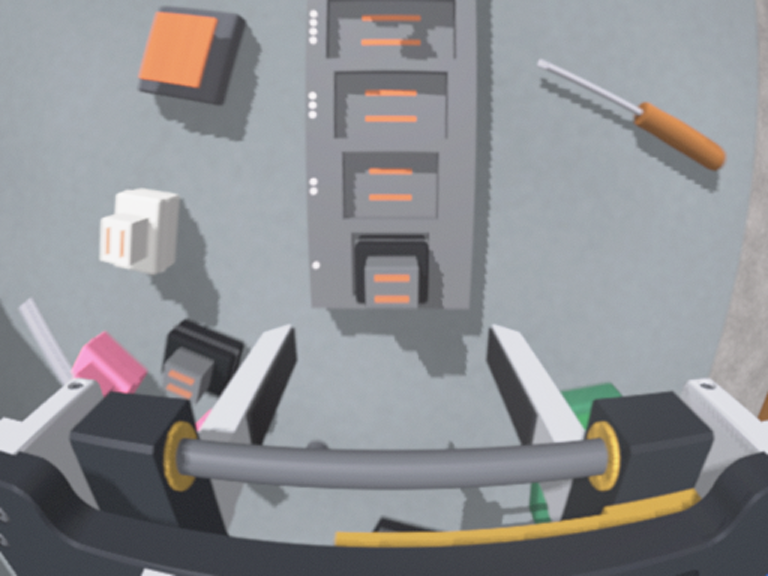

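View pics/s11.png

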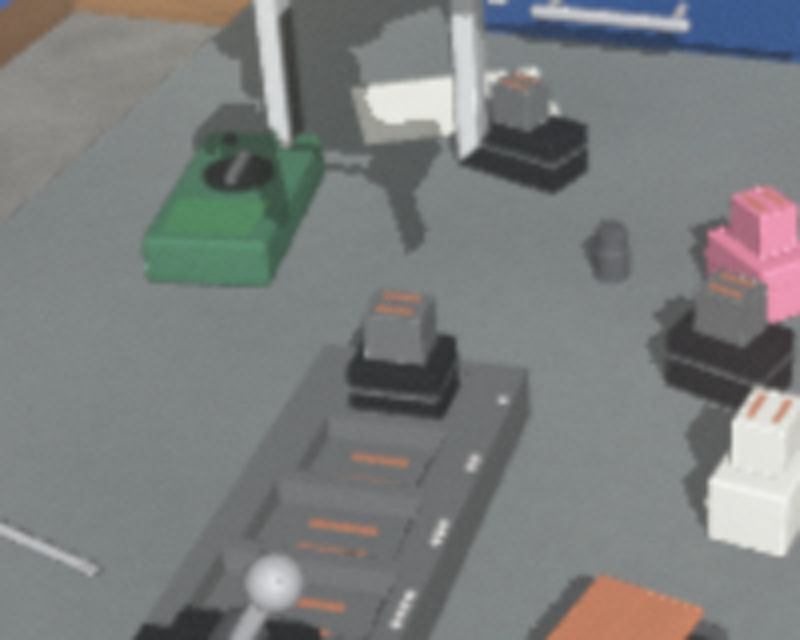

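Pack 1 is seated in bay 1, at (392,275) in the wrist view. Pack 2 is next.

Call:
servo_tool(deltas=[[-1,-17.3,9.1,-1.3,0,-0.007,0.382],[-1,-17.3,9.1,-1.3,0,-0.007,0.382],[-1,-17.3,9.1,-1.3,0,-0.007,0.382],[-1,-17.3,9.1,-1.3,0,-0.007,0.382],[-1,-17.3,9.1,-1.3,0,-0.007,0.382],[-1,-17.3,9.1,-1.3,0,-0.007,0.382],[-1,-17.3,9.1,-1.3,0,-0.007,0.382]])

```text
time: 18.3
ee_pos: [433.0, -96.6, 199.7]
tool_rot: [0.0, 0.986, -0.164, 0.0]
ft_force: [1.0, 0.1, -0.2]
gripper_width: 94.0
```

```bash
python3 w.py w12.png 432 -97 -0.33; python3 go.py 432 -97 200 -0.33
```

```text
[([370.0, 50.0], 0.95, 2115), ([191.0, 211.0], 0.86, 1618), ([191.0, 94.0], 0.83, 2212), ([258.0, 167.0], 0.82, 2217), ([427.0, 253.0], 0.67, 677), ([286.0, 241.0], 0.58, 2179)] pred [260. 174.]
52 0.8129 [ 4.34452e+02 -9.66250e+01 -3.09000e-01]
64 0.9502 [ 4.31921e+02 -9.59450e+01 -3.16000e-01]
76 0.8036 [ 4.33107e+02 -9.63370e+01 -3.01000e-01]
88 0.6969 [ 4.32368e+02 -9.59170e+01 -3.07000e-01]
t 18.4 ee [433.  -96.3 199.5] F [-0.5  0.2  0.5] w 93.9 j [ 0.69  0.13 -0.57  2.03  0.08  1.   -0.26]
delta cm [-0.07, 0.1, -0.05] rot [-0.0, 0.0, 0.002]
```

View pics/w12.png

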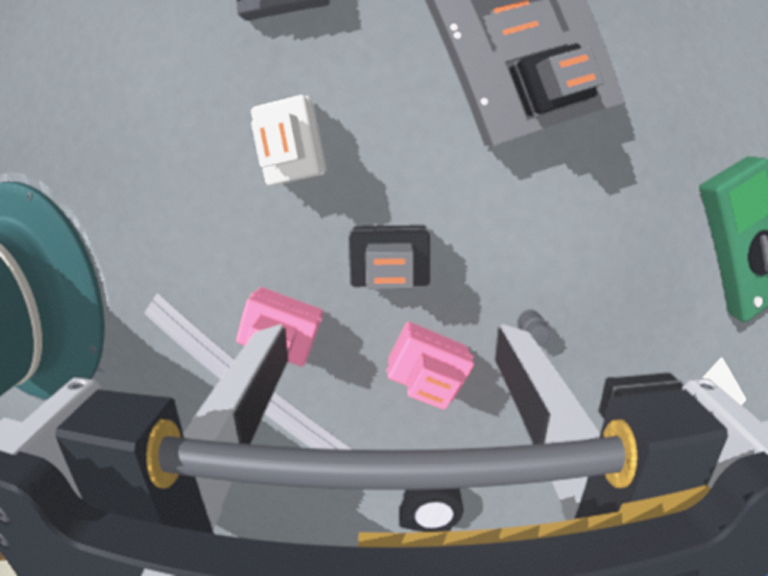

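```bash
python3 - <<'E'
from h import *
f=grab_frame("top")
for p in((321.2,224.4),(293.9,269.9),(323,183)): print(at_z(f,p,0).round(0))
E
python3 go.py 432 -96 70 -0.316
```

```text
[ 431. -201.    0.]
[ 317. -130.    0.]
[ 538. -209.    0.]
t 18.45 ee [432.9 -96.3 199.5] F [-0.1 -0.6 -0.2] w 94.2 j [ 0.69  0.13 -0.57  2.03  0.08  1.   -0.26]
delta cm [-0.08, -0.0, 12.95] rot [-0.0, 0.001, -0.012]
```

Call:
servo_tool(deltas=[[-0.4,-0.1,0,4,0,0,-0.012],[-0.4,-0.1,0,8,0,0,-0.012],[-0.4,-0.1,0,12,0,0,-0.012],[-0.4,-0.1,0,13,0,0,-0.012],[-0.4,-0.1,0,13,0,0,-0.012]])

```text
time: 18.95
ee_pos: [431.5, -95.2, 68.8]
tool_rot: [-0.001, 0.988, -0.157, -0.002]
ft_force: [1.0, 0.9, 0.4]
gripper_width: 65.9
```

```bash
python3 go.py 432 -96 43 -0.316
```

```text
t 18.95 ee [431.5 -95.2  68.8] F [1.  0.9 0.4] w 65.9 j [ 0.61  0.34 -0.53  2.15  0.26  0.71 -0.41]
delta cm [0.08, 0.06, 2.58] rot [-0.001, 0.004, 0.0]
```

Call:
servo_tool(deltas=[[-0.4,0.1,0.1,1.5,0,0.004,0],[-0.4,0.1,0.1,2.6,0,0.004,0],[-0.4,0.1,0.1,2.6,0,0.004,0],[-0.4,0.1,0.1,2.6,0,0.004,0],[1,0.1,0.1,2.6,0,0.004,0],[1,0.1,0.1,2.6,0,0.004,0],[1,0.1,0.1,2.6,0,0.004,0],[1,0.1,0.1,2.6,0,0.004,0]], force=50)

```text
time: 19.75
ee_pos: [432.1, -96.5, 43.0]
tool_rot: [-0.0, 0.988, -0.157, 0.0]
ft_force: [0.3, -0.1, 1.2]
gripper_width: 36.4
```

Call:
servo_tool(deltas=[[1,0,0,0,0,0,0],[1,0,0,0,0,0,0],[1,0,0,0,0,0,0],[1,0,0,0,0,0,0]])

```text
time: 20.15
ee_pos: [432.0, -96.5, 42.9]
tool_rot: [-0.0, 0.988, -0.157, 0.0]
ft_force: [-1.5, -0.2, 1.5]
gripper_width: 33.3
```

```bash
python3 go.py 425 168 43 -0.316
```

```text
t 20.15 ee [432.  -96.5  42.9] F [-1.5 -0.2  1.5] w 33.3 j [ 0.59  0.39 -0.5   2.17  0.31  0.65 -0.45]
delta cm [-8.88, -24.93, 0.0] rot [-0.001, -0.001, 0.0]
```

Call:
servo_tool(deltas=[[1,0,0,-3,0,0,0],[1,0,0,-7,0,0,0],[1,0,0,-9,0,0,0],[1,0,0,-9,0,0,0]])

```text
time: 20.55
ee_pos: [433.3, -97.0, 135.1]
tool_rot: [0.0, 0.988, -0.157, 0.002]
ft_force: [-0.5, 0.0, -2.5]
gripper_width: 33.6
```

```bash
python3 go.py 490 20 133 -0.27;python3 go.py 425 168 133 -0.225; python3 v.py w13.png
```

```text
t 20.55 ee [433.3 -97.  135.1] F [-0.5  0.  -2.5] w 33.6 j [ 0.67  0.22 -0.58  2.1   0.16  0.85 -0.32]
delta cm [1.76, -12.88, 0.22] rot [0.0, -0.005, -0.046]
t 20.55 ee [433.3 -97.  135.1] F [-0.5  0.  -2.5] w 33.6 j [ 0.67  0.22 -0.58  2.1   0.16  0.85 -0.32]
delta cm [-9.02, -24.93, 0.17] rot [0.0, -0.005, -0.091]
20.6 [432.4 -96.9 133.5] [ 0.6  0.  -2.9] 33.57843313454471
```

View pics/w13.png

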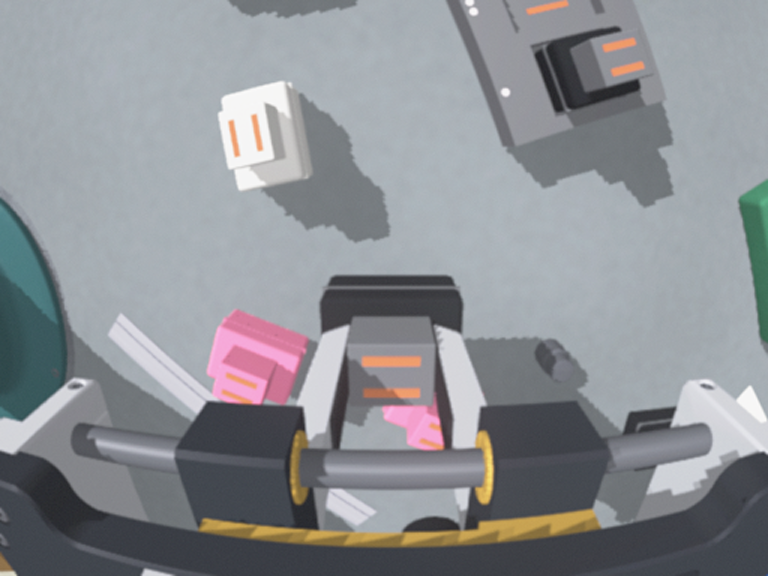

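Pack 2 is held level and centred. Carrying it to the tester.

Call:
servo_tool(deltas=[[1,0.6,-4.3,0,0,-0.005,-0.02],[1,1.2,-8.6,0,0,-0.005,-0.03],[1,1.8,-12.9,0,0,-0.005,-0.046],[1,-1.8,-16.9,0,0,-0.005,-0.06],[1,-5.4,-20.9,0,0,-0.005,-0.09],[1,-9,-24.9,0,0,-0.005,-0.091],[1,-9,-24.9,0,0,-0.005,-0.091],[1,-9,-24.9,0,0,-0.005,-0.091]])

```text
time: 21.4
ee_pos: [422.8, 169.4, 132.1]
tool_rot: [-0.0, 0.994, -0.11, -0.002]
ft_force: [0.4, 0.2, -3.3]
gripper_width: 33.7
```

```bash
python3 go.py 425 168 86 -0.225
```

```text
t 21.4 ee [422.8 169.4 132.1] F [ 0.4  0.2 -3.3] w 33.7 j [ 0.19  0.28 -0.73  2.07  0.24  0.87 -0.89]
delta cm [0.27, 0.08, 4.61] rot [0.0, 0.004, 0.004]
```

Call:
servo_tool(deltas=[[1,0.2,0.1,1.5,0,0.004,0.004],[1,0.2,0.1,3,0,0.004,0.004],[1,0.2,0.1,4.2,0,0.004,0.004],[1,0.2,0.1,4.6,0,0.004,0.004],[1,0.2,0.1,4.6,0,0.004,0.004]])

```text
time: 21.9
ee_pos: [424.1, 167.5, 85.4]
tool_rot: [0.0, 0.994, -0.113, -0.001]
ft_force: [0.2, 1.1, -2.4]
gripper_width: 33.7
```

```bash
python3 go.py 425 168 73 -0.225
```

```text
t 21.9 ee [424.1 167.5  85.4] F [ 0.2  1.1 -2.4] w 33.7 j [ 0.15  0.36 -0.68  2.11  0.33  0.78 -0.97]
delta cm [0.08, -0.07, 1.24] rot [0.001, 0.001, -0.001]
```

Call:
servo_tool(deltas=[[1,0.1,-0.05,0.4,0,0.001,0],[1,0.1,-0.05,0.8,0,0.001,0],[1,0.1,-0.05,1.1,0,0.001,0],[1,0.1,-0.05,1.25,0,0.001,0],[1,0.1,-0.05,1.35,0,0.001,0],[1,0.05,-0.05,1.35,0,0.001,0],[1,0.05,-0.05,1.35,0,0.001,0],[1,0.05,-0.05,1.35,0,0.001,0]])

```text
time: 22.7
ee_pos: [425.7, 167.9, 72.9]
tool_rot: [0.0, 0.994, -0.113, 0.001]
ft_force: [-1.8, -3.0, 19.2]
gripper_width: 33.3
```

```bash
python3 go.py 425 168 73 -0.225
```

```text
t 22.7 ee [425.7 167.9  72.9] F [-1.8 -3.  19.2] w 33.3 j [ 0.13  0.39 -0.67  2.11  0.35  0.75 -0.99]
delta cm [-0.07, 0.01, -0.01] rot [0.0, -0.002, -0.001]
```

Call:
servo_tool(deltas=[[1,-0.05,0,0.12,0,0,0],[1,-0.05,0,0.15,0,0,0],[1,-0.05,0,0.15,0,0,0],[1,-0.05,0,0.15,0,0,0],[1,-0.05,0,0.15,0,0,0],[1,-0.05,0,0.15,0,0,0],[1,-0.05,0,0.15,0,0,0],[1,-0.05,0,0.15,0,0,0]])

```text
time: 23.5
ee_pos: [425.8, 168.1, 72.8]
tool_rot: [0.001, 0.994, -0.113, 0.002]
ft_force: [-10.3, -5.4, 38.3]
gripper_width: 33.4
```

Call:
servo_tool(deltas=[[1,0,0,0.12,0,0,0],[1,0,0,0.12,0,0,0],[1,0,0,0.12,0,0,0],[1,0,0,0.12,0,0,0],[1,0,0,0.12,0,0,0],[1,0,0,0.12,0,0,0],[1,0,0,0.12,0,0,0]])

```text
time: 24.2
ee_pos: [425.8, 168.1, 72.8]
tool_rot: [0.001, 0.994, -0.113, 0.002]
ft_force: [-14.0, -3.8, 37.8]
gripper_width: 33.6
```

```bash
python3 - <<'E'
from h import *
f=grab_frame("side");save(f,"s14.png",(180,210,320,330),5)
s=arm.read_state();print(s["time"],s["ee_pos"],s["ft_force"],s["gripper_width"])
E
```

```text
24.25 [425.860161   168.12545683  72.78308494] [-13.2477695   -4.12093922  38.45925418] 33.82539439450008
```

View pics/s14.png

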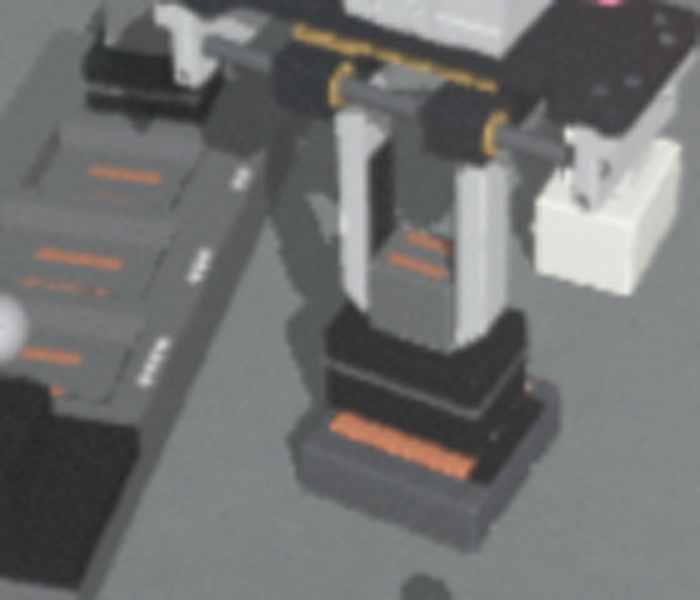

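Pack 2 pressed the plate fully down for about 1.5 s. Lifting it and moving above bay 2.

Call:
servo_tool(deltas=[[1,0,0,-0.5,0,0,0],[1,0,0,-1.5,0,0,0],[1,0,0,-4,0,0,0],[1,0,0,-5.5,0,0,0]])

```text
time: 24.65
ee_pos: [426.1, 168.5, 129.3]
tool_rot: [0.001, 0.994, -0.113, 0.003]
ft_force: [-0.4, 0.1, -3.5]
gripper_width: 33.6
```

```bash
python3 go.py 594.7 62 128 0.051
```

```text
t 24.65 ee [426.1 168.5 129.3] F [-0.4  0.1 -3.5] w 33.6 j [ 0.19  0.29 -0.72  2.07  0.26  0.86 -0.91]
delta cm [18.82, 6.6, 0.23] rot [0.002, -0.005, -0.277]
```

Call:
servo_tool(deltas=[[1,3.5,1.2,0,0,-0.005,-0.06],[1,7,2.4,0,0,-0.005,-0.12],[1,10.5,3.6,0,0,-0.005,-0.2],[1,14,4.9,0,0,-0.005,-0.277],[1,18.8,6.6,0,0,-0.005,-0.277],[1,18.8,6.6,0,0,-0.005,-0.277],[1,18.8,6.6,0.5,0,-0.005,-0.277]])

```text
time: 25.35
ee_pos: [595.3, 61.4, 125.3]
tool_rot: [0.001, 1.0, 0.025, 0.0]
ft_force: [-0.4, 0.9, -3.0]
gripper_width: 33.6
```

```bash
python3 go.py 594.7 62 100 0.051
```

```text
t 25.35 ee [595.3  61.4 125.3] F [-0.4  0.9 -3. ] w 33.6 j [ 0.34  0.54 -0.66  1.74  0.39  1.   -0.42]
delta cm [-0.05, -0.07, 2.53] rot [0.002, -0.0, -0.002]
```

Call:
servo_tool(deltas=[[1,-0.05,-0.07,1.5,0.002,0,0],[1,-0.05,-0.07,2.5,0.002,0,0],[1,-0.05,-0.07,2.5,0.002,0,0],[1,-0.05,-0.07,2.5,0.002,0,0]])

```text
time: 25.75
ee_pos: [594.4, 62.5, 100.2]
tool_rot: [-0.0, 1.0, 0.025, -0.0]
ft_force: [0.3, 0.2, -1.7]
gripper_width: 33.4
```

```bash
python3 go.py 594.7 62 63 0.051; python3 v.py w15.png
```

```text
t 25.75 ee [594.4  62.5 100.2] F [ 0.3  0.2 -1.7] w 33.4 j [ 0.33  0.57 -0.65  1.76  0.41  0.95 -0.43]
delta cm [0.03, 0.05, 3.72] rot [-0.0, 0.0, -0.001]
25.8 [594.7  62.4 100.5] [ 0.2 -0.3 -1.7] 33.50869612296835
```

View pics/w15.png

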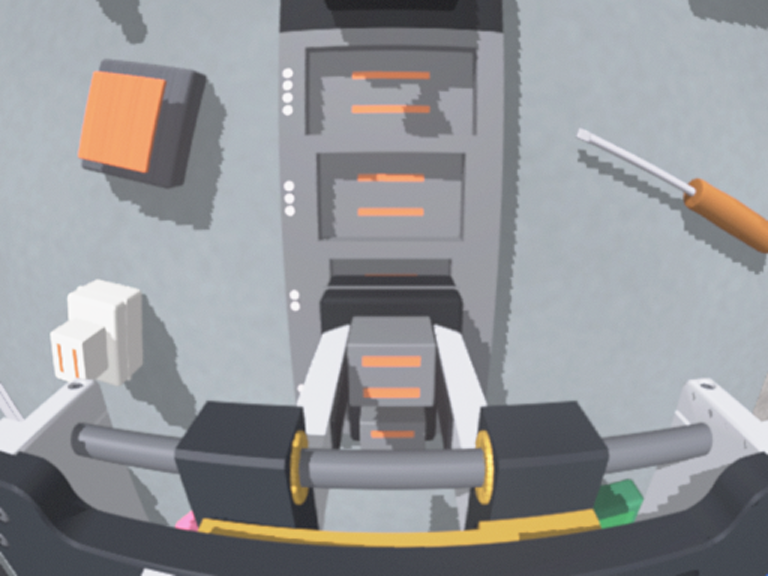

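Call:
servo_tool(deltas=[[1,0,0.05,1.5,0,0,0],[1,0,0.05,2.5,0,0,0],[1,0,0.05,3.2,0,0,0],[1,0,0.05,3.6,0,0,0],[1,0,0.05,3.75,0,0,0],[1,0,0.05,3.8,0,0,0],[1,0,0.05,3.8,0,0,0]])

```text
time: 26.5
ee_pos: [594.5, 62.0, 63.0]
tool_rot: [-0.0, 1.0, 0.025, 0.0]
ft_force: [-6.6, -0.6, 9.7]
gripper_width: 33.7
```

```bash
python3 go.py 594.7 62 63 0.051; python3 - <<'E'
from h import *
f=np.load("last.npz")
p=lambda x,y:at_z(f,((x+.5)/1.5-.5,(y+.5)/1.5-.5),34,True)[:2]
for q in([(305,47),(477,47),(477,135),(305,135)],[(317,153),(466,153),(465,241),(318,241)]):
    q=[p(*a) for a in q];print(np.round(q,1).tolist(),np.mean(q,0))
E
```

```text
t 26.5 ee [594.5  62.   63. ] F [-6.6 -0.6  9.7] w 33.7 j [ 0.31  0.62 -0.62  1.78  0.45  0.89 -0.46]
delta cm [0.02, 0.0, -0.0] rot [0.0, -0.0, -0.001]
[[540.9, 204.5], [634.9, 209.2], [637.5, 159.2], [543.4, 154.4]] [589.18154584 181.83882208]
[[550.5, 144.5], [632.0, 148.6], [635.3, 99.2], [552.2, 95.0]] [592.49443257 121.82452481]
```

Call:
servo_tool(deltas=[[-1,0,0,0,0,0,0],[-1,0,0,0,0,0,0],[-1,0,0,0,0,0,0],[-1,0,0,0,0,0,0],[-1,0,0,-4,0,0,0],[-1,0,0,-8,0,0,0],[-1,0,0,-13,0,0,0],[-1,0,0,-13,0,0,0]])

```text
time: 27.3
ee_pos: [597.1, 63.0, 199.2]
tool_rot: [-0.0, 1.0, 0.025, 0.004]
ft_force: [0.5, 0.2, 0.1]
gripper_width: 92.5
```

```bash
cat > look.py <<'E'
import sys
from fit import *
f=grab_frame("top"); save(f,"t_%s.png"%sys.argv[1],(100,90,430,300),2.4)
ms=trace("pack1",f); print([(np.round(d["location"]).tolist(),round(d["p"],2)) for d in ms])
f2=grab_frame("side"); save(f2,"s_%s.png"%sys.argv[1],(110,130,310,330),3)
E
python3 look.py a; python3 go.py 634.5 -330.5 200 -0.32
```

```text
[([373.0, 141.0], 0.61), ([329.0, 219.0], 0.42)]
t 27.45 ee [594.4  61.8 192.8] F [ 0.2 -0.  -0.6] w 94.2 j [ 0.37  0.47 -0.7   1.68  0.33  1.12 -0.37]
delta cm [2.06, 39.38, -0.71] rot [0.0, -0.0, 0.37]
```

View pics/t_a.png

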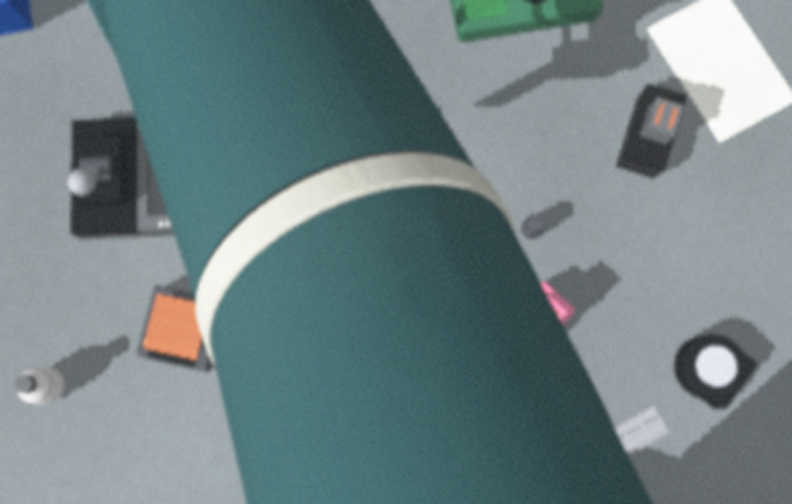

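View pics/s_a.png

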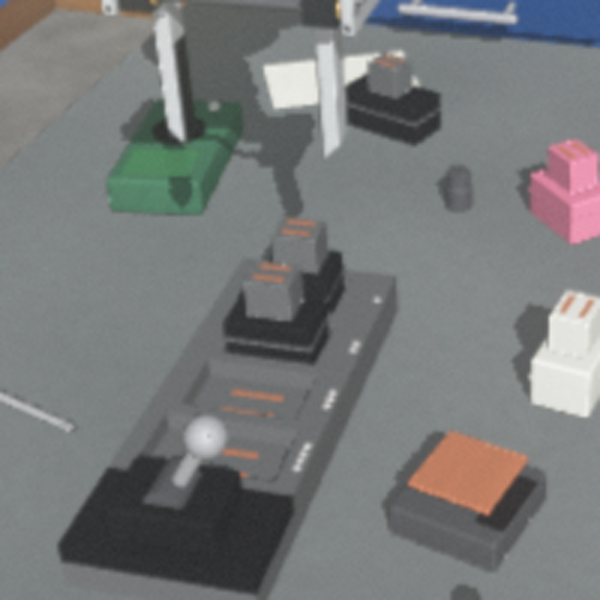

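Call:
servo_tool(deltas=[[-1,2,39.4,-0.7,0,0,0.37],[-1,2,39.4,-0.7,0,0,0.37],[-1,2,39.4,-0.7,0,0,0.37],[-1,2,39.4,-0.7,0,0,0.37],[-1,2,39.4,-0.7,0,0,0.37],[-1,2,39.4,-0.7,0,0,0.37],[-1,2,39.4,-0.7,0,0,0.37],[-1,2,39.4,-0.7,0,0,0.37]])

```text
time: 28.25
ee_pos: [633.0, -333.3, 198.1]
tool_rot: [0.0, 0.987, -0.16, -0.001]
ft_force: [0.8, 0.4, -0.4]
gripper_width: 93.9
```

Call:
servo_tool(deltas=[[-1,0,0,0,0,0,0],[-1,0,0,0,0,0,0]])

```text
time: 28.45
ee_pos: [632.0, -334.1, 195.7]
tool_rot: [-0.001, 0.987, -0.161, -0.003]
ft_force: [-0.4, 1.0, 0.1]
gripper_width: 94.0
```

```bash
python3 w.py w16.png 634.5 -330.5 -0.32; python3 go.py 634.5 -330.5 200 -0.32; python3 - <<'E'
from h import *
f=grab_frame("top")
for z in(50,100,150,200): print(z,at_z(f,(443,145),z).round(0))
E
```

```text
[([28.0, 13.0], 0.89, 1185), ([89.0, 125.0], 0.82, 2102), ([24.0, 112.0], 0.71, 1361)] pred [262. 171.]
52 0.0 [ 6.345e+02 -3.305e+02 -3.200e-01]
64 0.0 [ 6.345e+02 -3.305e+02 -3.200e-01]
76 0.0 [ 6.345e+02 -3.305e+02 -3.200e-01]
88 0.0 [ 6.345e+02 -3.305e+02 -3.200e-01]
t 28.55 ee [ 633.  -331.7  197. ] F [-0.   1.1 -0.4] w 93.7 j [ 0.76  0.64 -0.5   1.35  0.31  1.24 -0.09]
delta cm [0.1, -0.17, -0.3] rot [-0.0, 0.004, 0.0]
50 [ 625. -501.   50.]
100 [ 608. -475.  100.]
150 [ 592. -448.  150.]
200 [ 576. -422.  200.]
```

View pics/w16.png

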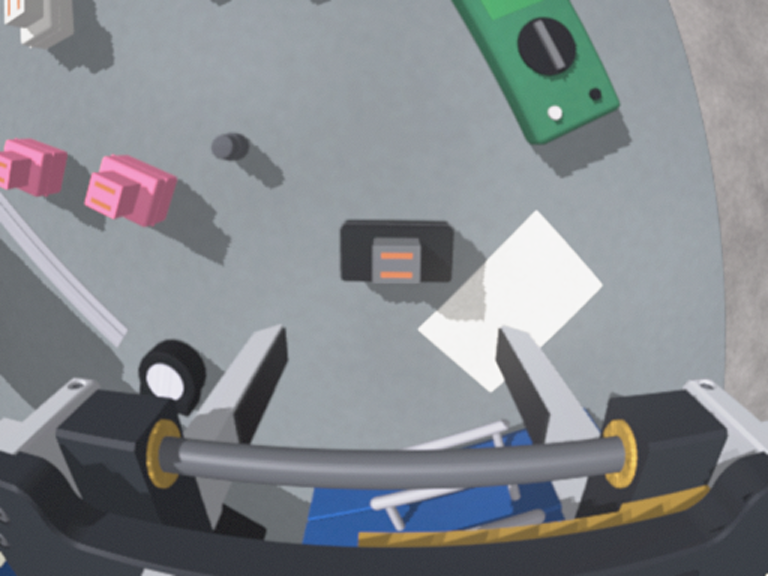

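```bash
sed 's/ms=trace("pack1",f)/ms=trace("pack4",f)/' w.py > w2.py; python3 w2.py w17.png 634.5 -330.5 -0.32; python3 - <<'E'
from fit import *
f=grab_frame("wrist"); im=f["color"].astype(int)
g=im.max(2)
# black body + grip: seed dark, bounded region
m=np.zeros((384,512),np.uint8); r0,r1,c0,c1=142,190,220,306
sub=im[r0:r1,c0:c1]
dark=(sub.max(2)<62)
print(np.percentile(sub.max(2),[1,10,25,50,75]))
m[r0:r1,c0:c1]=dark
save(f,"w17c.png",(215,135,320,205),7)
cv2.imwrite("pics/w17m.png",cv2.resize(m[135:205,215:320]*255,None,fx=5,fy=5,interpolation=0))
E
```

```text
[([22.0, 110.0], 0.95, 1418), ([27.0, 14.0], 0.91, 1291), ([90.0, 126.0], 0.81, 2030), ([267.0, 168.0], 0.6, 3231)] pred [261. 173.]
52 0.5926 [ 6.36860e+02 -3.30273e+02 -2.98000e-01]
64 0.7199 [ 6.39115e+02 -3.30898e+02 -3.05000e-01]
76 0.8482 [ 6.37592e+02 -3.30390e+02 -3.05000e-01]
88 0.9626 [ 6.36717e+02 -3.29465e+02 -3.14000e-01]
[ 59.  64.  66. 100. 155.]
```

View pics/w17c.png

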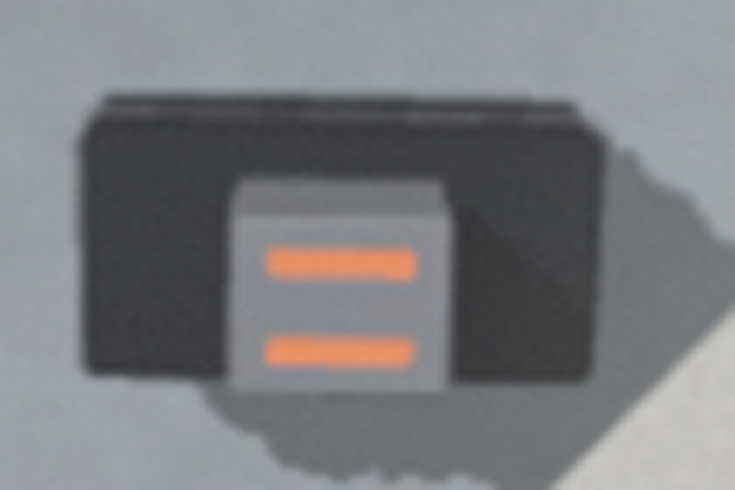

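This is the fourth size: the 88 fit scores 0.96 against 0.85 for 76, so it goes in bay 4. Descending.

```bash
python3 go.py 636.5 -329.7 70 -0.314
```

```text
t 28.75 ee [ 633.3 -332.2  198.2] F [0.3 0.8 0.1] w 94.2 j [ 0.76  0.64 -0.5   1.35  0.31  1.24 -0.09]
delta cm [0.26, -0.34, 12.82] rot [0.0, 0.002, -0.006]
```

Call:
servo_tool(deltas=[[-0.4,0.3,-0.3,4,0,0.002,-0.006],[-0.4,0.3,-0.3,8,0,0.002,-0.006],[-0.4,0.3,-0.3,12,0,0.002,-0.006],[-0.4,0.3,-0.3,12.8,0,0.002,-0.006],[-0.4,0.3,-0.3,12.8,0,0.002,-0.006],[-0.4,0.3,-0.3,12.8,0,0.002,-0.006]])

```text
time: 29.35
ee_pos: [638.0, -330.4, 72.6]
tool_rot: [0.001, 0.988, -0.156, 0.001]
ft_force: [0.7, 0.2, 1.7]
gripper_width: 65.8
```

```bash
python3 w2.py w18.png 636.5 -329.7 -0.314 88,; python3 go.py 636.5 -329.7 43 -0.314
```

```text
[([25.0, 142.0], 0.7, 3211), ([261.0, 205.0], 0.69, 7346)] pred [258. 213.]
88 0.9287 [ 6.36836e+02 -3.30500e+02 -3.40000e-01]
t 29.45 ee [ 638.  -330.6   72.7] F [ 0.5 -0.3  0.5] w 65.7 j [ 0.73  0.76 -0.47  1.44  0.37  1.03 -0.13]
delta cm [-0.18, -0.05, 2.97] rot [0.001, -0.003, 0.0]
```

Call:
servo_tool(deltas=[[-0.4,-0.15,0,1.5,0,-0.003,0],[-0.4,-0.15,0,3,0,-0.003,0],[-0.4,-0.15,0,3,0,-0.003,0],[-0.4,-0.15,0,3,0,-0.003,0],[1,-0.15,0,3,0,-0.003,0],[1,-0.15,0,3,0,-0.003,0],[1,-0.15,0,3,0,-0.003,0],[1,-0.15,0,3,0,-0.003,0]], force=50)

```text
time: 30.25
ee_pos: [636.6, -330.2, 42.7]
tool_rot: [0.0, 0.988, -0.156, -0.0]
ft_force: [-0.6, 0.5, -0.7]
gripper_width: 37.3
```

Call:
servo_tool(deltas=[[1,0,0,0,0,0,0],[1,0,0,0,0,0,0],[1,0,0,0,0,0,0],[1,0,0,0,0,0,0]])

```text
time: 30.65
ee_pos: [636.5, -330.2, 42.7]
tool_rot: [0.0, 0.988, -0.156, -0.0]
ft_force: [-0.2, -0.6, -1.0]
gripper_width: 33.5
```

Call:
servo_tool(deltas=[[1,0,0,-3,0,0,0],[1,0,0,-7,0,0,0],[1,0,0,-9,0,0,0],[1,0,0,-9,0,0,0]])

```text
time: 31.05
ee_pos: [637.9, -330.6, 135.7]
tool_rot: [0.001, 0.988, -0.156, 0.002]
ft_force: [0.8, -0.7, -3.7]
gripper_width: 33.9
```

```bash
python3 go.py 520 -60 133 -0.27;python3 go.py 425 168 133 -0.225; python3 v.py w19.png
```

```text
t 31.05 ee [ 637.9 -330.6  135.7] F [ 0.8 -0.7 -3.7] w 33.9 j [ 0.74  0.69 -0.49  1.4   0.34  1.13 -0.11]
delta cm [-19.57, -22.1, 0.15] rot [0.002, -0.004, -0.044]
t 31.05 ee [ 637.9 -330.6  135.7] F [ 0.8 -0.7 -3.7] w 33.9 j [ 0.74  0.69 -0.49  1.4   0.34  1.13 -0.11]
delta cm [-35.64, -40.86, 0.05] rot [0.002, -0.004, -0.089]
31.1 [ 636.9 -330.3  133.3] [ 0.2 -1.  -3.6] 33.82714052794233
```

View pics/w19.png

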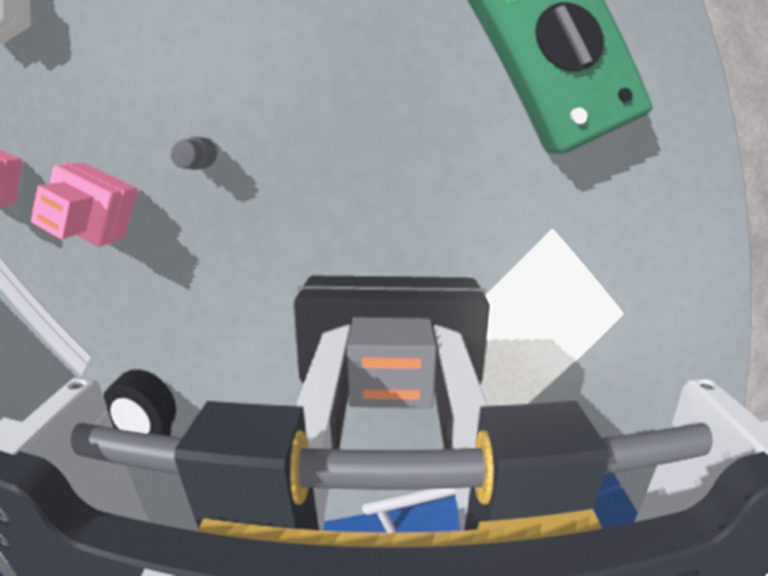

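Call:
servo_tool(deltas=[[1,-3,-3.5,0,0,-0.004,-0.02],[1,-6,-7,0,0,-0.004,-0.03],[1,-9,-10.5,0,0,-0.004,-0.04],[1,-12,-14,0,0,-0.004,-0.05],[1,-15,-17.5,0,0,-0.004,-0.06],[1,-18,-21,0,0,-0.004,-0.07],[1,-21,-24.5,0,0,-0.004,-0.08],[1,-24,-28,0,0,-0.004,-0.089]])

```text
time: 31.9
ee_pos: [493.0, 11.4, 131.1]
tool_rot: [0.0, 0.994, -0.112, -0.003]
ft_force: [1.3, 0.4, -2.9]
gripper_width: 33.7
```

```bash
python3 go.py 425 168 133 -0.225
```

```text
t 31.9 ee [493.   11.4 131.1] F [ 1.3  0.4 -2.9] w 33.7 j [ 0.47  0.34 -0.66  1.99  0.27  0.9  -0.55]
delta cm [-10.12, -13.75, -0.16] rot [0.002, 0.005, 0.0]
```

Call:
servo_tool(deltas=[[1,-3,-4,-0.2,0,0.005,0],[1,-6,-8,-0.2,0,0.005,0],[1,-9,-12,-0.2,0,0.005,0],[1,-10.1,-13.7,-0.2,0,0.005,0],[1,-10.1,-13.7,0.5,0,0.005,0],[1,-10.1,-13.7,2,0,0.005,0],[1,-10.1,-13.7,3,0,0.005,0]])

```text
time: 32.6
ee_pos: [424.2, 166.4, 99.4]
tool_rot: [0.001, 0.994, -0.112, -0.001]
ft_force: [-0.2, -0.4, -3.6]
gripper_width: 34.0
```

```bash
python3 go.py 425 168 86 -0.225
```

```text
t 32.6 ee [424.2 166.4  99.4] F [-0.2 -0.4 -3.6] w 34.0 j [ 0.18  0.34 -0.72  2.1   0.31  0.81 -0.95]
delta cm [0.05, -0.18, 1.34] rot [0.003, 0.002, -0.0]
```

Call:
servo_tool(deltas=[[1,0.05,-0.15,0.7,0.003,0.002,0],[1,0.05,-0.15,1.3,0.003,0.002,0],[1,0.05,-0.15,1.3,0.003,0.002,0]])

```text
time: 32.9
ee_pos: [424.6, 167.4, 85.6]
tool_rot: [-0.0, 0.994, -0.113, -0.001]
ft_force: [0.1, -0.0, -3.0]
gripper_width: 33.5
```

```bash
python3 go.py 425 168 73 -0.225; python3 v.py w20.png
```

```text
t 32.9 ee [424.6 167.4  85.6] F [ 0.1 -0.  -3. ] w 33.5 j [ 0.17  0.37 -0.71  2.11  0.34  0.78 -0.98]
delta cm [0.03, -0.07, 1.26] rot [0.0, 0.001, -0.001]
32.95 [424.9 167.6  86.2] [-0.   0.6 -3.2] 33.70432402498687
```

View pics/w20.png

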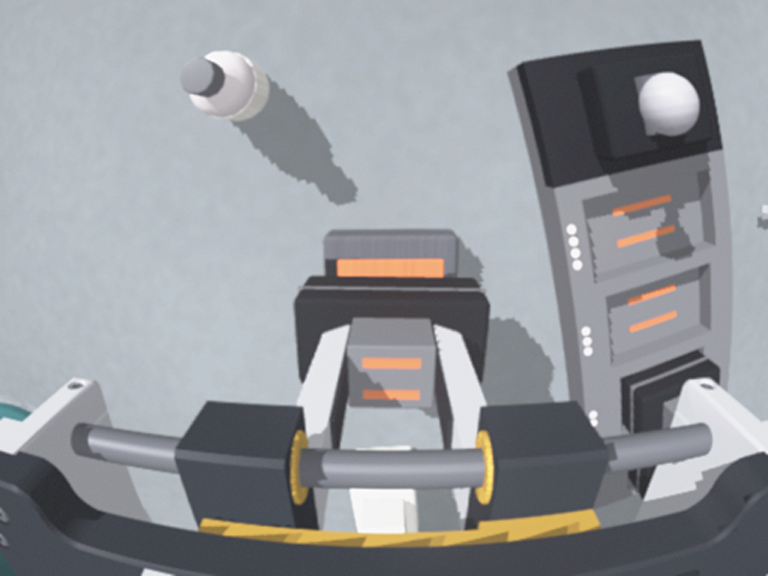

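Call:
servo_tool(deltas=[[1,0,-0.05,0.4,0,0.001,0],[1,0,-0.05,0.8,0,0.001,0],[1,0,-0.05,1.1,0,0.001,0],[1,0,-0.05,1.25,0,0.001,0],[1,0,-0.05,1.35,0,0.001,0],[1,0,-0.05,1.35,0,0.001,0],[1,0,-0.05,1.35,0,0.001,0],[1,0,-0.05,1.35,0,0.001,0]])

```text
time: 33.75
ee_pos: [425.5, 168.2, 73.0]
tool_rot: [-0.0, 0.994, -0.113, 0.001]
ft_force: [0.0, -0.5, 7.0]
gripper_width: 33.8
```

```bash
python3 go.py 425 168 73 -0.225
```

```text
t 33.75 ee [425.5 168.2  73. ] F [ 0.  -0.5  7. ] w 33.8 j [ 0.15  0.39 -0.69  2.11  0.36  0.75 -1.  ]
delta cm [-0.05, 0.03, 0.0] rot [-0.001, -0.001, -0.001]
```

Call:
servo_tool(deltas=[[1,-0.05,0,0.12,0,0,0],[1,-0.05,0,0.18,0,0,0],[1,-0.05,0,0.2,0,0,0],[1,-0.05,0,0.2,0,0,0],[1,-0.05,0,0.2,0,0,0],[1,-0.05,0,0.2,0,0,0],[1,-0.05,0,0.2,0,0,0],[1,-0.05,0,0.2,0,0,0]])

```text
time: 34.55
ee_pos: [425.7, 168.5, 72.4]
tool_rot: [0.0, 0.994, -0.113, 0.002]
ft_force: [-9.4, -5.3, 41.1]
gripper_width: 33.6
```

Call:
servo_tool(deltas=[[1,0,0,0.12,0,0,0],[1,0,0,0.12,0,0,0],[1,0,0,0.12,0,0,0],[1,0,0,0.12,0,0,0],[1,0,0,0.12,0,0,0],[1,0,0,0.12,0,0,0],[1,0,0,0.12,0,0,0],[1,0,0,0.12,0,0,0]])

```text
time: 35.35
ee_pos: [425.7, 168.5, 72.4]
tool_rot: [0.001, 0.994, -0.113, 0.002]
ft_force: [-13.4, -5.8, 41.8]
gripper_width: 33.5
```

```bash
python3 - <<'E'
from h import *
f=grab_frame("side");save(f,"s21.png",(180,210,320,330),5)
s=arm.read_state();print(s["time"],s["ee_pos"],s["ft_force"],s["gripper_width"])
E
```

```text
35.4 [425.74383005 168.56115884  72.41535252] [-13.843258    -5.59310634  41.68963868] 33.55883275893529
```

View pics/s21.png

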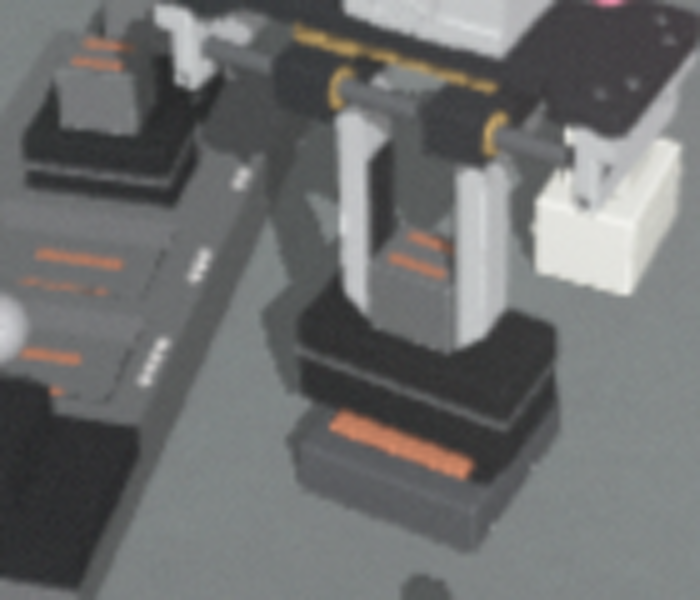

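Call:
servo_tool(deltas=[[1,0,0,-0.5,0,0,0],[1,0,0,-1.5,0,0,0],[1,0,0,-4,0,0,0],[1,0,0,-5.5,0,0,0]])

```text
time: 35.8
ee_pos: [425.6, 168.9, 128.7]
tool_rot: [0.0, 0.994, -0.112, 0.002]
ft_force: [0.8, 0.5, -3.8]
gripper_width: 33.2
```

```bash
python3 go.py 589 181.9 128 0.051
```

```text
t 35.8 ee [425.6 168.9 128.7] F [ 0.8  0.5 -3.8] w 33.2 j [ 0.21  0.29 -0.75  2.07  0.27  0.87 -0.92]
delta cm [15.64, -4.91, 0.13] rot [0.001, -0.004, -0.276]
```

Call:
servo_tool(deltas=[[1,3,-0.9,0,0,-0.004,-0.06],[1,6,-1.8,0,0,-0.004,-0.12],[1,9,-2.8,0,0,-0.004,-0.2],[1,12,-3.8,0,0,-0.004,-0.276],[1,15.6,-4.9,0,0,-0.004,-0.276],[1,15.6,-4.9,0,0,-0.004,-0.276],[1,15.6,-4.9,1,0,-0.004,-0.276],[1,15.6,-4.9,2,0,-0.004,-0.276]])

```text
time: 36.6
ee_pos: [587.8, 181.8, 108.4]
tool_rot: [0.001, 1.0, 0.026, -0.0]
ft_force: [-0.7, 0.3, -3.2]
gripper_width: 33.8
```

```bash
python3 go.py 589 181.9 100 0.051; python3 v.py w22.png
```

```text
t 36.6 ee [587.8 181.8 108.4] F [-0.7  0.3 -3.2] w 33.8 j [ 0.16  0.6  -0.69  1.7   0.45  1.   -0.65]
delta cm [0.12, -0.0, 0.84] rot [0.001, 0.001, 0.0]
36.65 [587.  181.4 106.7] [-1.  -0.6 -5.4] 33.61399642989589
```

View pics/w22.png

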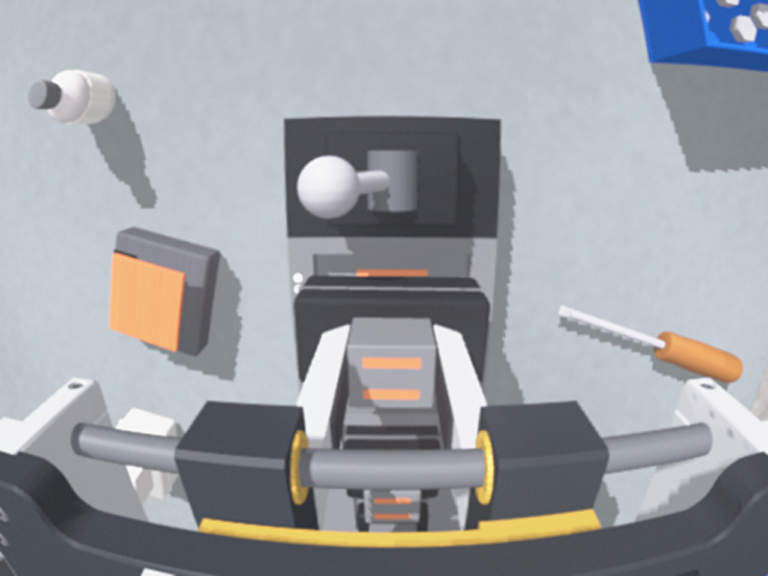

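```bash
python3 - <<'E'
from h import *
f=np.load("last.npz")
p=lambda x,y,z=34:at_z(f,((x+.5)/1.5-.5,(y+.5)/1.5-.5),z,True)[:2].round(1)
print(p(315,253),p(476,252),p(392,273,20)); save(f,"w22c.png",(190,140,330,230),5)
E
python3 go.py 589 181.9 100 0.051
```

```text
[542.6 205.1] [637.4 210.7] [588.8 191.3]
t 36.65 ee [587.  181.4 106.7] F [-1.  -0.6 -5.4] w 33.6 j [ 0.15  0.61 -0.69  1.71  0.45  1.   -0.65]
delta cm [0.2, -0.04, 0.67] rot [0.002, 0.002, 0.0]
```

View pics/w22c.png

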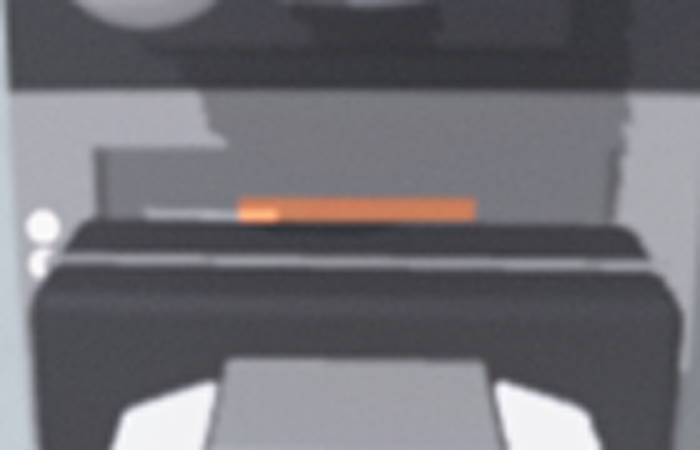

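Call:
servo_tool(deltas=[[1,0.25,-0.07,0.7,0,0.002,0],[1,0.25,-0.07,0.7,0,0.002,0],[1,0.25,-0.07,0.7,0,0.002,0]])

```text
time: 36.95
ee_pos: [589.2, 182.2, 99.7]
tool_rot: [0.001, 1.0, 0.026, -0.0]
ft_force: [0.5, 0.3, -3.1]
gripper_width: 33.7
```

```bash
python3 go.py 589.3 182.2 63 0.051
```

```text
t 36.95 ee [589.2 182.2  99.7] F [ 0.5  0.3 -3.1] w 33.7 j [ 0.15  0.62 -0.69  1.71  0.46  0.99 -0.65]
delta cm [0.01, -0.01, 3.67] rot [0.002, 0.001, 0.001]
```

Call:
servo_tool(deltas=[[1,0,0,1.5,0.002,0,0],[1,0,0,2.5,0.002,0,0],[1,0,0,3.2,0.002,0,0],[1,0,0,3.6,0.002,0,0],[1,0,0,3.7,0.002,0,0],[1,0,0,3.75,0.002,0,0],[1,0,0,3.75,0.002,0,0]])

```text
time: 37.65
ee_pos: [588.9, 182.2, 62.6]
tool_rot: [0.0, 1.0, 0.026, -0.001]
ft_force: [-5.2, -1.9, 7.1]
gripper_width: 33.8
```

Seated on the floor (contact at TCP z 62.6). Releasing.

Call:
servo_tool(deltas=[[-1,0,0,0,0,0,0],[-1,0,0,0,0,0,0],[-1,0,0,0,0,0,0],[-1,0,0,0,0,0,0],[-1,0,0,-4,0,0,0],[-1,0,0,-8,0,0,0],[-1,0,0,-12,0,0,0],[-1,0,0,-12,0,0,0]])

```text
time: 38.45
ee_pos: [591.1, 183.5, 187.8]
tool_rot: [-0.001, 1.0, 0.026, 0.003]
ft_force: [-1.0, 0.9, -0.8]
gripper_width: 92.6
```

```bash
python3 v.py w23.png; python3 go.py 558 250 185 0.051;python3 look.py b
```

```text
38.5 [590.2 182.7 184.9] [-0.4 -0.1 -0.6] 93.51670958313028
t 38.5 ee [590.2 182.7 184.9] F [-0.4 -0.1 -0.6] w 93.5 j [ 0.19  0.52 -0.74  1.64  0.38  1.13 -0.6 ]
delta cm [-2.87, -6.89, -0.02] rot [-0.0, -0.003, 0.0]
[([321.0, 224.0], 0.84), ([244.0, 157.0], 0.7), ([304.0, 266.0], 0.7), ([222.0, 151.0], 0.68)]
```

View pics/w23.png

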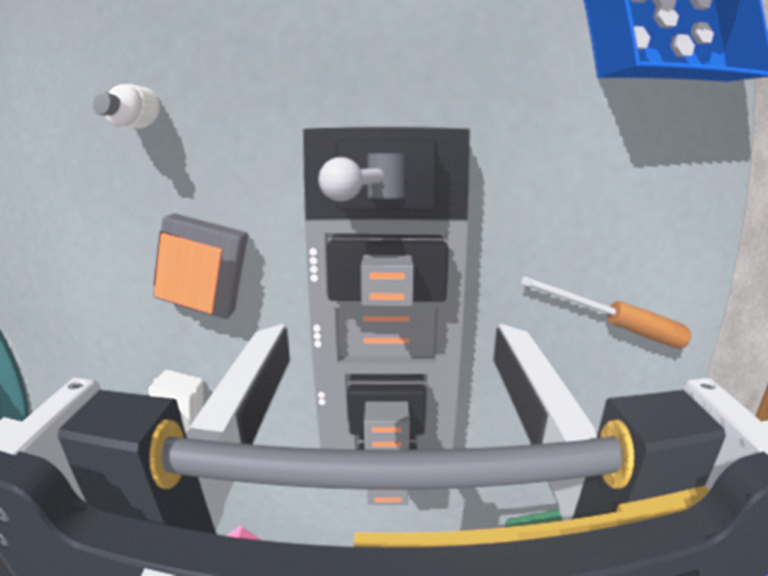

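View pics/s_b.png

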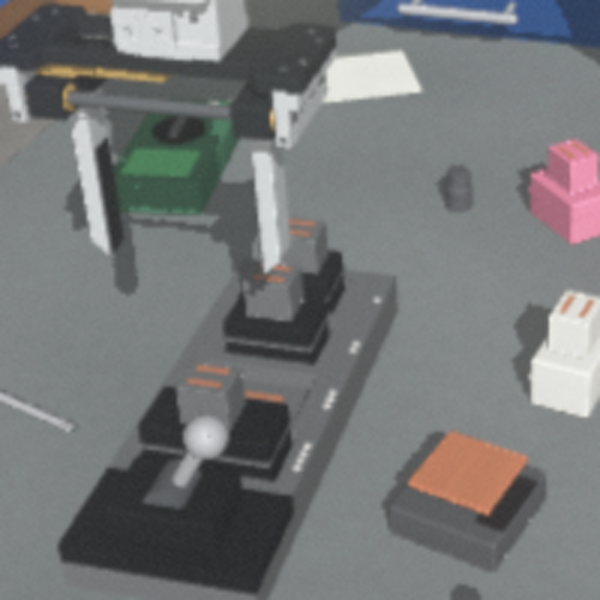

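Call:
servo_tool(deltas=[[-1,-2.9,-6.9,0,0,-0.003,0],[-1,-2.9,-6.9,0,0,-0.003,0],[-1,-2.9,-6.9,0,0,-0.003,0],[-1,-2.9,-6.9,0,0,-0.003,0]])

```text
time: 39.05
ee_pos: [555.7, 249.3, 180.4]
tool_rot: [0.001, 1.0, 0.026, -0.004]
ft_force: [0.4, 0.4, -0.5]
gripper_width: 93.8
```

```bash
python3 v.py w24.png; python3 go.py 558 250 92 0.051
```

```text
39.1 [556.1 248.5 180.5] [-0.5 -0.  -0.7] 93.98024884208337
t 39.1 ee [556.1 248.5 180.5] F [-0.5 -0.  -0.7] w 94.0 j [ 0.08  0.52 -0.75  1.66  0.38  1.13 -0.72]
delta cm [0.25, -0.16, 8.84] rot [0.002, 0.007, 0.0]
```

View pics/w24.png

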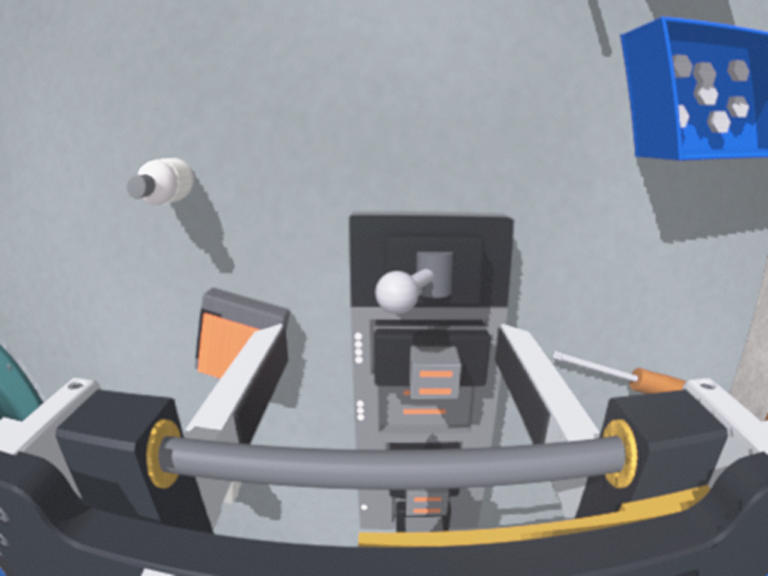

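Call:
servo_tool(deltas=[[-1,0.2,-0.2,4,0.002,0.007,0],[-1,0.2,-0.2,8,0.002,0.007,0],[-1,0.2,-0.2,8.8,0.002,0.007,0],[-1,0.2,-0.2,8.8,0.002,0.007,0],[-1,2.5,-0.2,8.8,0.002,0.007,0],[-1,4,-0.2,8.8,0.002,0.007,0],[-1,5.5,-0.3,8.8,0.002,0.007,0],[-1,7,-0.3,8.8,0.002,0.007,0]])

```text
time: 39.9
ee_pos: [626.8, 255.1, 94.6]
tool_rot: [-0.001, 1.0, 0.025, 0.001]
ft_force: [-1.9, -0.6, 1.0]
gripper_width: 93.9
```

```bash
python3 go.py 645 252 92 0.051
```

```text
t 39.9 ee [626.8 255.1  94.6] F [-1.9 -0.6  1. ] w 93.9 j [ 0.02  0.72 -0.67  1.55  0.49  1.05 -0.73]
delta cm [1.8, 0.41, 0.26] rot [-0.001, -0.002, -0.0]
```

Call:
servo_tool(deltas=[[-1,0.8,0.3,0.2,0,0,0],[-1,1.4,0.3,0.2,0,0,0],[-1,1.8,0.3,0.2,0,0,0],[-1,1.9,0.3,0.2,0,0,0],[-1,1.9,0.3,0.2,0,0,0]])

```text
time: 40.4
ee_pos: [645.4, 253.1, 92.9]
tool_rot: [-0.001, 1.0, 0.025, 0.001]
ft_force: [-3.2, -2.3, 2.0]
gripper_width: 94.0
```

```bash
python3 go.py 645 252 92 0.051; python3 v.py w25.png
```

```text
t 40.4 ee [645.4 253.1  92.9] F [-3.2 -2.3  2. ] w 94.0 j [ 0.01  0.74 -0.66  1.5   0.5   1.07 -0.71]
delta cm [-0.04, 0.11, 0.09] rot [-0.001, -0.001, -0.0]
40.45 [645.4 253.   92.9] [-4.9 -1.6  2.7] 93.90220942441259
```

View pics/w25.png

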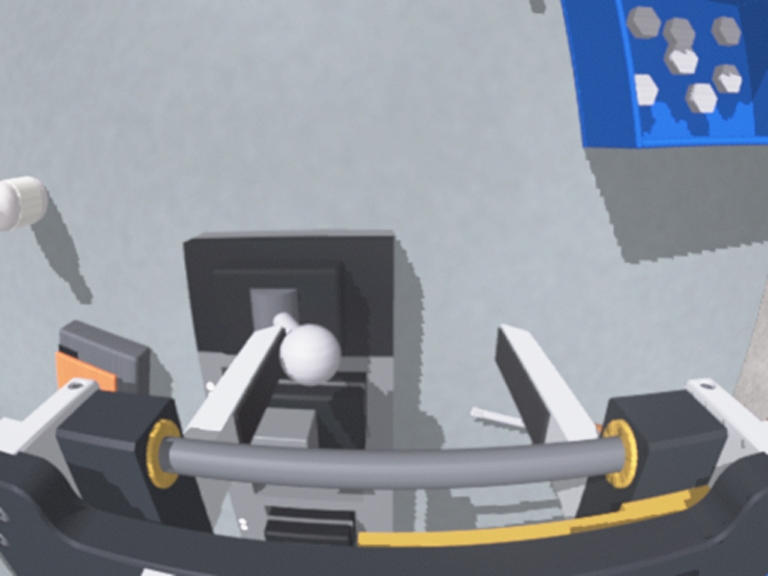

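Call:
servo_tool(deltas=[[-1,0.15,0,0,0,0,0],[-1,0.2,0,0,0,0,0],[-1,0.2,0,0,0,0,0]])

```text
time: 40.75
ee_pos: [645.6, 253.1, 92.7]
tool_rot: [0.0, 1.0, 0.026, -0.001]
ft_force: [-11.3, -2.1, 4.7]
gripper_width: 93.7
```

On the stop: only 0.2 mm of movement while the force rose to 11 N. Backing off and rising.

Call:
servo_tool(deltas=[[-1,-1.5,0,0,0,0,0],[-1,-1.5,0,0,0,0,0],[-1,-1.5,0,-5,0,0,0],[-1,-1.5,0,-10,0,0,0],[-1,-1.5,0,-14,0,0,0],[-1,-1.5,0,-14,0,0,0]])

```text
time: 41.35
ee_pos: [633.1, 253.7, 239.2]
tool_rot: [-0.002, 1.0, 0.026, 0.003]
ft_force: [0.3, 0.4, -0.7]
gripper_width: 93.9
```

```bash
python3 go.py 450 350 230 0.051
```

```text
t 41.35 ee [633.1 253.7 239.2] F [ 0.3  0.4 -0.7] w 93.9 j [ 0.05  0.59 -0.73  1.4   0.4   1.29 -0.65]
delta cm [-17.8, -10.56, 0.83] rot [-0.003, -0.007, 0.001]
```

Call:
servo_tool(deltas=[[-1,-17.8,-10.6,0,0,0,0],[-1,-17.8,-10.6,0,0,0,0],[-1,-17.8,-10.6,0,0,0,0],[-1,-17.8,-10.6,0,0,0,0],[-1,-17.8,-10.6,0,0,0,0],[-1,-17.8,-10.6,0,0,0,0],[-1,-17.8,-10.6,0,0,0,0]])

```text
time: 42.05
ee_pos: [451.3, 349.7, 238.2]
tool_rot: [-0.001, 1.0, 0.025, 0.003]
ft_force: [-0.1, -1.0, 0.9]
gripper_width: 94.0
```

```bash
python3 - <<'E'
from fit import *
f=grab_frame("top");save(f,"tf.png");
g=grab_frame("side");save(g,"sf.png")
f0=g
for n,(x,y,L) in {1:(597.7,2.2,52),2:(594.7,62,64),4:(589.2,182.1,88)}.items():
    for F in(f,g):
        ms=trace("pack1",F) if n==1 else ms_[id(F)]
        if n==1:
            ms_=globals().setdefault("ms_",{}); ms_[id(F)]=ms
        q=proj(F,[x,y,50])
        d=min(ms,key=lambda d:np.hypot(*(np.array(d["location"])-q)))
        if np.hypot(*(np.array(d["location"])-q))>15: print(n,"no mask");continue
        print(n,fitparts([(F,d["pixels"])],lambda g:packparts(L),(x,y,[.05]),(L,),z=20))
for F in(f,g): print("tip",[(at_z(F,d["location"],104).round(0).tolist(),round(d["p"],2)) for d in place_of("switch_tip",F)])
E
```

```text
1 [(52, np.float64(0.9366), [595.239, 3.704, 0.022])]
1 [(52, np.float64(0.5581), [603.497, -18.742, 0.395])]
2 [(64, np.float64(0.9354), [591.817, 60.444, 0.03])]
2 [(64, np.float64(0.8164), [598.8, 52.135, 0.19])]
4 [(88, np.float64(0.928), [587.413, 179.419, 0.078])]
4 [(88, np.float64(0.8113), [592.763, 173.473, -0.231])]
tip [([609.0, 249.0, 104.0], 0.58)]
tip [([612.0, 254.0, 104.0], 0.53)]
```

View pics/tf.png

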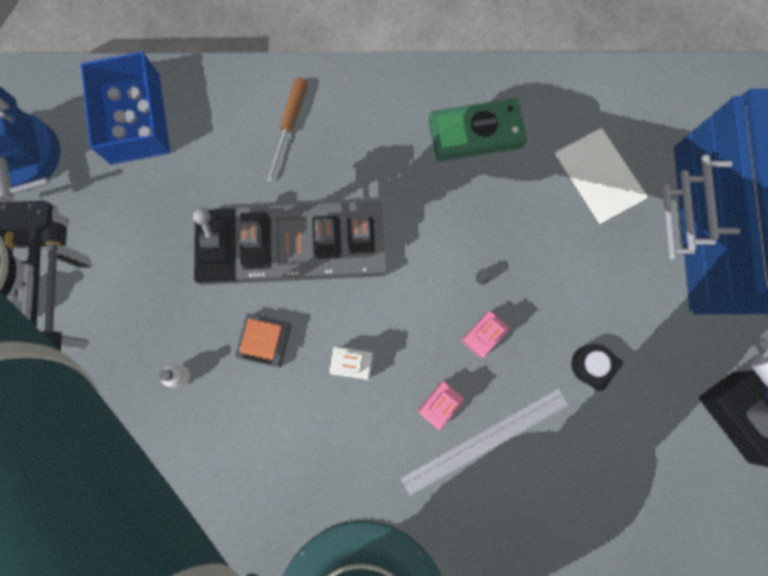

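View pics/sf.png

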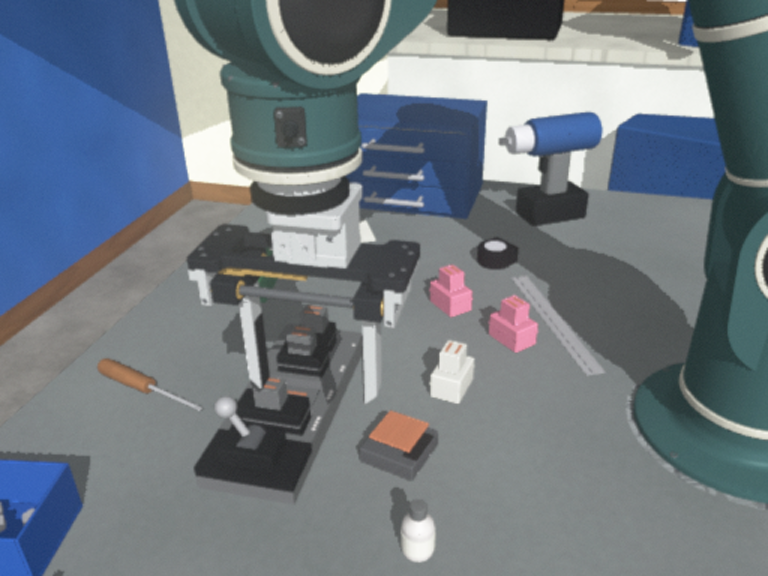

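The packs sit in bays 1, 2 and 4 at (361,232), (326,233) and (253,240) in the top view. The lever is on at (201,217), and the bystanders are where they were.

```bash
python3 -c "
from station import arm
print(arm.hand_in()); s=arm.read_state(); print(s['time'],s['ft_force'])"
```

```text
the job is handed in; nothing more can be done
None
the job is handed in; nothing more can be done
```

The job is done and handed in at about 42 s. I switched the charger off, then tested and seated packs 1, 2 and 4 in that order. Finally I switched the charger back on. Only three packs were on the bench; there was no pack 3, so bay 3 stays empty.

- **Plate test:** each pack was pressed level and centred with about 40 N at the full 10 mm of travel, for about 1.5 s.
- **Seating:** each pack met its bay floor at tool height about 63 mm, the height expected for a pack flat on the floor. The last top-view fits put packs 1, 2 and 4 within about 3 mm of bay centre.
- **Lever:** the knob came to its stop, and the last pictures show it leaning away from the robot as at the start. The other things on the bench look unmoved and the robot is touching nothing.
- **Checks that disagreed:** the side-view fits at the end were poor (0.56 to 0.82), because the gripper hid part of the packs from that camera, so I did not count them. The detector also missed pack 4 once in the wrist view; a second look identified it as the longest size with a 0.96 match.

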